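# Set up the disc-spring load test

## Task

Set up the spring test. Stack every conical spring washer lying on the bench onto the arbor, down on its seat, so that their faces alternate all the way up (dome up, hollow up, dome up ...) - leave each one the way up it lies and work out from what is there which kind must go first. The pendant hook on the load stand is swinging: with nothing on it yet, still it with a touch until it hangs plumb and at rest, then hang the test weight on it by its eye and leave it hanging quietly; leave the other things on the bench where they are.

Things in the scene. Friction and masses are not known exactly. Their poses are not given: they have to be found in the camera images.
- spring_a: conical spring washer of plain steel, 60 mm outside, 27 mm hole, 9 mm high, 90 g, lying flat on the table; origin at the centre of its underside, z up. It lies dome up: the outer rim is at the bottom (rim edge from 0 to 6 mm above the origin) and the raised part round the hole is on top. Always present.
- spring_b: conical spring washer of plain steel, 60 mm outside, 27 mm hole, 9 mm high, 90 g, lying flat on the table; origin at the centre of its underside, z up. It lies dome up: the outer rim is at the bottom (rim edge from 0 to 6 mm above the origin) and the raised part round the hole is on top. Always present.
- spring_c: conical spring washer of plain steel, 60 mm outside, 27 mm hole, 9 mm high, 90 g, lying flat on the table; origin at the centre of its underside, z up. It lies hollow side up, like a dish: the part round the hole is at the bottom and the outer rim is on top (rim edge from 3 to 9 mm above the origin). May be absent (no pose).
- spring_d: conical spring washer of plain steel, 60 mm outside, 27 mm hole, 9 mm high, 90 g, lying flat on the table; origin at the centre of its underside, z up. It lies hollow side up, like a dish: the part round the hole is at the bottom and the outer rim is on top (rim edge from 3 to 9 mm above the origin). May be absent (no pose).
- spring_e: conical spring washer of plain steel, 60 mm outside, 27 mm hole, 9 mm high, 90 g, lying flat on the table; origin at the centre of its underside, z up. It lies hollow side up, like a dish: the part round the hole is at the bottom and the outer rim is on top (rim edge from 3 to 9 mm above the origin). May be absent (no pose).
- arbor_seat (a point): centre of the flat seat of the fixed arbor: a round steel flange 52 mm across, its top (the seat, this point) 22 mm above the table; on it a 24 mm guide post rises 58 mm above the seat, the last 10 mm tapering to 10 mm; z up. A washer has 1.5 mm play all round the post. Alternating washers pile up 9 mm apiece.
- stand: fixed white load stand. Origin: on the table straight below the hook's pivot (400 mm up). The 28 mm column stands 130 mm along its +x and 110 mm along its +y, on a foot 140 x 120 x 20 mm; the arm, 412 to 438 mm high, runs from it to over the origin and reaches no more than 20 mm to -x of the pivot. The hook's mouth opens to its -x, towards the robot; the hook swings along its y.
- hook (a joint): swing angle of the pendant hook about the stand's x axis through the pivot, rad: 0 plumb, positive towards the stand's +y; free, period about 0.7 s, almost undamped, swinging at the start. Hook of 8 mm round steel bar, 150 g, 190 mm from pivot to the middle of the bar at the bowl's bottom; an 18 mm barrel on the shank 65 to 100 mm below the pivot.
- hook_seat (a point): point in the hook's bowl where the middle of a hung 8 mm eye bar comes to rest: 28 mm towards the stand's -x from the shank, 182 mm below the pivot, 8 mm above the middle of the bowl's bar
- hook_tip (a point): rounded free end of the hook (middle of the bar): 66 mm towards the stand's -x from the shank, 14 mm higher than hook_seat; from there the bar slopes down into the bowl
- weight: test weight, 0.28 to 0.42 kg: upright brass cylinder 52 mm across, 40 mm high; on it a level steel handle bar 12 x 12 mm (40 to 52 mm up), reaching along -x to 127 mm from the origin; over it an eye of 8 mm bar in the y-z plane, opening 50 mm wide, 56 mm high, roof-shaped top; a hook passes it along x. Origin: underside, below the eye (cylinder axis 7 mm to +x). Hung by the eye it is about level.
- weight_eye (a point): middle of the bar at the peak of the weight's eye, 112 mm above the underside; the inside of the peak is 4 mm lower
- weight_grip (a point): place to grip the handle bar, from above with the fingers either side of the bar (across its y): 105 mm along the weight's -x from the eye, 46 mm above the underside
- screwdriver: bystander, not part of the job: a screwdriver 190 mm long lying on the table
- spanner: bystander, not part of the job: a spanner 160 mm long lying on the table
- check_mass: bystander, not part of the job: a plain brass cylinder 36 mm across and 45 mm high without an eye, standing
- jar: bystander, not part of the job: a white jar 60 mm across and 85 mm high
There are look-alikes about, which are no part of the job. Leave any blue look-alike of the weight alone. What is shaped like the spring_a but purple is not meant.

How it is judged (in metres and radians):
On the way, in this order (a step that is already met when the one before it is completed fails the run):
1. the empty hook is stilled: within 0.06 rad of plumb and slower than 0.12 rad/s for 0.5 s (value of joint hook between -0.06 and 0.06 rad and velocity of joint hook between -0.12 and 0.12 rad/s and distance between weight_eye and hook_seat above 0.06 m), for 0.5 s.
2. the weight hangs on the hook by its eye (distance between weight_eye and hook_seat below 0.012 m and angle between weight's own z axis and vertical below 0.3 rad and height (world z) of weight above 0.06 m), for 0.3 s.
At the end, for the whole second after the job is handed in: All washers on the arbor: within 5 mm of its axis, origins -4 to 40 mm above the seat, tilt under 0.12 rad, at rest, two alike over 13.5 mm apart. Weight hung: eye within 12 mm of the hook seat, tilt under 0.3 rad, under 0.1 m/s, over 60 mm high, hook within 0.15 rad of plumb (all of step 2 and horizontal distance between each of spring_a, spring_b, spring_c, spring_d, spring_e and arbor_seat below 0.005 m and z of spring_a in the frame of arbor_seat between -0.004 and 0.04 m and angle between each of spring_a, spring_b, spring_c, spring_d, spring_e's own z axis and vertical below 0.12 rad and linear speed of each of spring_a, spring_b, spring_c, spring_d, spring_e below 0.03 m/s and z of spring_b in the frame of arbor_seat between -0.004 and 0.04 m and z of spring_c in the frame of arbor_seat between -0.004 and 0.04 m and z of spring_d in the frame of arbor_seat between -0.004 and 0.04 m and z of spring_e in the frame of arbor_seat between -0.004 and 0.04 m and distance between spring_a and spring_b above 0.0135 m and distance between spring_c and spring_d above 0.0135 m and distance between each of spring_c, spring_d and spring_e above 0.0135 m and linear speed of weight below 0.1 m/s and value of joint hook between -0.15 and 0.15 rad); the robot touches nothing.
It fails at once if a bystander (screwdriver, spanner, brass cylinder or jar) is moved by more than 40 mm (distance of any of screwdriver, spanner, check_mass, jar from where it was at the start of the episode above 0.04 m).
Of spring_c, spring_d, spring_e only 1 to 3 are there at a start; the rules pass over those that are not, and their reading is None.
At some moment in a run one of spring_a, spring_b, spring_c, spring_d, spring_e may be knocked a few centimetres aside while the robot is not near it.
It also fails if it takes over 210 s, if anything falls off the work surface, if the arm or the gripper's body presses on something with over 40 N, if the wrist force passes 120 N, or if a joint passes its speed limit or range.

## Robot

A 6-joint arm with a two-finger parallel gripper is mounted at the origin on the work surface. World frame = base frame: x ahead of the robot, y to its left, z up, the work surface at z = 0. Lengths are in m, angles in degrees, forces in N, time in s.
With the tool pointing down it reaches from about 0.3 to 0.75 m from the base axis. Payload 8.5 kg.
Tool frame: the origin (TCP) lies on the centre line of the jaws, within the pads' length; the fingertips stand 17 mm ahead of it and the grasp point (between the pads) lies 2 mm behind it (env.tcp_to_tips is the distance from the TCP to the fingertips, in m); z points along the fingers, y is the line along which they close (so a half turn about z gives the same grasp; the last joint's range is limited). The gripper opens to 85 mm and grips with 20 to 120 N. Pads are 22 mm wide; open, the fingers measure 114 mm over their backs; the gripper's body (76 mm by 85 mm) begins 54 mm behind the grasp point. The pads swing forward as they close: fully open they stand 13 mm farther back than shut.
Start: joints at [-84.872, 21.807, 74.336, -0, 83.858, -12.336], TCP at [0.165, -0.525, 0.248] pointing down, gripper open.
Joint ranges: [-178.18, 178.18], [-50.72, 133.34], [12.68, 142.11], [-81.47, 261.47], [9.98, 163.14], [-165.26, 165.26]. Speed limits (degrees/s): [136.94, 136.94, 180, 180, 180, 180].

## Interface

Orientations are given as a 3x3 rotation matrix whose columns are the frame's x, y, z axes.
In Python, from rig import env gives the robot as it stands. The module is installed in compiled form; this text tells all that it offers.
- The arm moves only by the shell command python3 -m pendant 'ROWS' [FORCE]. ROWS is JSON, a list of rows, each a list of 7 numbers: the opening, from 0 (shut) to 1 (fully open), then the shift along the tool's x, y, z in m, then the turn, a rotation vector about the tool's x, y, z in rad. A call has 1 to 5 rows; each row is the pose to reach, as a shift and turn from the pose commanded when the call began, along the tool's axes at that moment; what a row does not reach only later rows make up. A row lasts 1/8 s, in which the tool goes at most 62.5 mm and 10.7 degrees, less where a joint would pass 70% of its speed; a pose out of reach is approached as far as the arm can. A call with a gripper value outside its range is refused whole. The fingers move at their own pace and stop on an object; FORCE is the grip in N (left out, the last holds). Time passes only in rows, so rows that repeat a pose let the fingers close. It gives the time, the measured TCP pose, the force, the opening and the grip force at its end, in the units of the state.
- env.observe(): the state, without advancing time (a new reading comes with each control period).
- env.get_image(name): name is "scene" or "top"; returns a dict with "image" (420x560x3 uint8, blue, green, red), "fx", "fy", "cx", "cy" (pixels), "pose" (4x4, takes a point from camera to world coordinates). Camera axes: x right, y up, looking along -z (the intrinsics and any distortion apply to the point x, -y, -z); pixel columns grow to the right and rows downward; lengths in m; the calibration is good to about 2 mm. A picture is of the moment at which its call begins. There is no depth.
- env.close_job(): hands the job in; it is judged then, once.
Trained networks look in the newest picture that a camera, given by its name, has taken for a name from the list of things; names that differ only in an ending like _2 or _b are one class to them, and where a whole thing is asked for, a point or a joint stands for the part that bears it (a point fixed in the world has none). Each returns a list of dicts, best first, with "conf" (0 to 1); they miss things now and then, are a little off and sometimes report something else, mostly with a low value. They report only what shows in the picture. A call takes as long as a camera call. They do not tell look-alikes from the thing itself.
- env.find_in(camera, thing): "bbox" ([centre column, centre row, width, height] in pixels, round what is visible of it).
- env.trace(camera, thing): "mask" (420x560 bool, what is visible of it) and "bbox" ([centre column, centre row, width, height] in pixels, round what is visible of it).
- env.tip_of(camera, thing): "centre" ([column, row] in pixels: a listed point, or the origin of a listed thing).
The state is a dict: "time_s": time; "q": joint angles; "qvel": joint speeds; "joint_efforts": joint torques, N m; "position": TCP position; "tool_rot": TCP orientation; "ft_force": force on the tool from outside, world axes, zero at the start; "wrist_torque": the same for the moment, N m; "grip_width": finger opening in m; "gripper_force": force on a finger pad.
Only numpy, scipy, OpenCV 4.12 (cv2) and the standard library are available. Lean on these libraries where they do the work, as an engineer would, in place of code of your own. Each camera call takes 0.05 s, during which the arm holds its last target. There are 200 camera calls.

## Working session

There is one attempt and no reset: what is moved stays moved. The work goes in short steps, Python scripts to look and compute and a shell command to move; the robot and the scene stay as the last step left them, time stands still between calls to the robot, and variables do not carry over. Pictures are saved under pics/ and viewed, at most 14 in all, crops included, and the job is handed in when it is done.

```bash
mkdir -p pics; ls; cat > h.py <<'E'
import numpy as np, cv2
from rig import env
def px2w(im,u,v,z):
    # intersect pixel ray with plane z
    d=np.array([(u-im['cx'])/im['fx'],-(v-im['cy'])/im['fy'],-1.0])
    P=np.array(im['pose']);d=P[:3,:3]@d;o=P[:3,3]
    return o+d*(z-o[2])/d[2]
def w2px(im,p):
    P=np.array(im['pose']);c=P[:3,:3].T@(np.asarray(p)-P[:3,3])
    return np.array([im['cx']+im['fx']*c[0]/-c[2],im['cy']+im['fy']*c[1]/c[2]])
def tri(ims,pxs):
    A=[];b=[]
    for im,(u,v) in zip(ims,pxs):
        d=np.array([(u-im['cx'])/im['fx'],-(v-im['cy'])/im['fy'],-1.0])
        P=np.array(im['pose']);d=P[:3,:3]@d;d/=np.linalg.norm(d);M=np.eye(3)-np.outer(d,d)
        A.append(M);b.append(M@P[:3,3])
    return np.linalg.solve(sum(A),sum(b))
E
python3 - <<'E'
from h import *
np.set_printoptions(precision=4,suppress=True)
ims={}
for n in('scene','top'):
    im=env.get_image(n);ims[n]=im
    cv2.imwrite(f'pics/{n}0.png',cv2.resize(im['image'],(800,600),interpolation=cv2.INTER_CUBIC))
    print(n,{k:im[k] for k in im if k not in('image',)})
    for t in('spring_a','spring_c','weight','weight_eye','weight_grip','arbor_seat','stand','hook','hook_seat','hook_tip'):
        for r in env.tip_of(n,t)[:6]:
            u,v=r['centre'];print(n,t,round(r['conf'],2),np.round([u,v]),px2w(im,u,v,{'arbor_seat':.022,'hook_seat':.218,'weight_eye':.112,'weight_grip':.046,'hook_tip':.232}.get(t,0)))
s=env.observe();print(s)
E
```

```text
pics
scene {'fx': 469.56753116314496, 'fy': 469.56753116314496, 'cx': 275.9154414614049, 'cy': 202.9711669722784, 'pose': array([[ 0.2917, -0.6278,  0.7217,  1.4601],
       [ 0.9564,  0.1996, -0.213 , -0.2541],
       [-0.0104,  0.7524,  0.6587,  1.1075],
       [ 0.    ,  0.    ,  0.    ,  1.    ]])}
scene spring_a 0.75 [184. 275.] [ 0.4804 -0.2619  0.    ]
scene spring_a 0.7 [240. 298.] [ 0.6167 -0.1194  0.    ]
scene spring_a 0.56 [209. 314.] [ 0.6453 -0.2155  0.    ]
scene spring_a 0.55 [140. 280.] [ 0.4592 -0.392   0.    ]
scene spring_c 0.75 [184. 275.] [ 0.4804 -0.2619  0.    ]
scene spring_c 0.7 [240. 298.] [ 0.6167 -0.1194  0.    ]
scene spring_c 0.56 [209. 314.] [ 0.6453 -0.2155  0.    ]
scene spring_c 0.55 [140. 280.] [ 0.4592 -0.392   0.    ]
scene weight 0.98 [374. 246.] [0.5434 0.3448 0.    ]
scene weight 0.47 [396. 206.] [0.3897 0.5036 0.    ]
scene weight_eye 0.71 [375. 218.] [0.5279 0.3408 0.112 ]
scene weight_eye 0.6 [402. 176.] [0.3683 0.5185 0.112 ]
scene weight_grip 0.73 [350. 215.] [0.4278 0.3064 0.046 ]
scene weight_grip 0.63 [373. 180.] [0.2813 0.4623 0.046 ]
scene arbor_seat 0.71 [238. 266.] [ 0.5153 -0.0972  0.022 ]Traceback (most recent call last):
  File "<stdin>", line 9, in <module>
ValueError: it knows: arbor_seat, check_mass, hook_seat, hook_tip, jar, screwdriver, spanner, spring, stand, weight, weight_eye, weight_grip
```

```bash

python3 - <<'E'
from h import *
np.set_printoptions(precision=4,suppress=True)
n='top'
im=env.get_image(n)
cv2.imwrite(f'pics/{n}0.png',cv2.resize(im['image'],(800,600),interpolation=cv2.INTER_CUBIC))
print(n,{k:im[k] for k in im if k not in('image',)})
for n in ('scene','top'):
    im=env.get_image(n)
    for t in('spring','weight','weight_eye','weight_grip','arbor_seat','stand','hook_seat','hook_tip'):
      if n=='top' or t in('stand','hook_seat','hook_tip'):
        for r in env.tip_of(n,t)[:7]:
            u,v=r['centre'];print(n,t,round(r['conf'],2),np.round([u,v]),px2w(im,u,v,{'arbor_seat':.022,'hook_seat':.218,'weight_eye':.112,'weight_grip':.046,'hook_tip':.232}.get(t,0)))
s=env.observe();print(s)
E
```

```text
top {'fx': 489.30650434030866, 'fy': 489.30650434030866, 'cx': 280.3387027242733, 'cy': 201.91242771517403, 'pose': array([[-0.003 ,  0.984 , -0.1783,  0.2463],
       [-1.    , -0.0034, -0.0018,  0.0294],
       [-0.0024,  0.1783,  0.984 ,  1.7158],
       [ 0.    ,  0.    ,  0.    ,  1.    ]])}
scene hook_seat 0.7 [320. 219.] [0.5867 0.1285 0.218 ]
scene hook_tip 0.72 [318. 208.] [0.5549 0.1355 0.232 ]
top spring 0.68 [319. 178.] [ 0.6444 -0.1078  0.    ]
top spring 0.66 [365. 224.] [ 0.4775 -0.2657  0.    ]
top spring 0.52 [348. 180.] [ 0.637  -0.2118  0.    ]
top spring 0.49 [400. 228.] [ 0.4636 -0.3904  0.    ]
top weight 0.55 [192. 208.] [0.5348 0.3475 0.    ]
top weight 0.4 [265. 180.] [0.6377 0.087  0.    ]
top weight_eye 0.64 [135. 245.] [0.3949 0.5109 0.112 ]
top weight_eye 0.52 [184. 205.] [0.5272 0.3514 0.112 ]
top weight_grip 0.91 [158. 275.] [0.298  0.4448 0.046 ]
top weight_grip 0.9 [201. 234.] [0.4397 0.3042 0.046 ]
top weight_grip 0.27 [264. 180.] [0.6269 0.0879 0.046 ]
top arbor_seat 0.72 [320. 213.] [ 0.5125 -0.1049  0.022 ]
top hook_seat 0.71 [263. 179.] [0.5919 0.0866 0.218 ]
top hook_tip 0.43 [262. 190.] [0.5519 0.0881 0.232 ]
{'time_s': 1.1, 'q': array([-84.8691,  21.807 ,  74.3352,  -0.0008,  83.8595, -12.3365]), 'qvel': array([-0.0442, -0.04  , -0.0385,  0.0514, -0.0234,  0.1152]), 'joint_efforts': array([ -0.0019, -44.8342, -23.1467,  -0.0002,   0.0006,   0.    ]), 'position': array([ 0.1651, -0.5246,  0.2483]), 'tool_rot': array([[ 0.9539,  0.3002, -0.    ],
       [ 0.3002, -0.9539,  0.    ],
       [-0.    , -0.    , -1.    ]]), 'ft_force': array([-0.2551, -0.1619, -0.066 ]), 'wrist_torque': array([-0.0251, -0.0134,  0.0398]), 'gripper_force': 0.0, 'grip_width': 0.08545986755197686}
```

View pics/scene0.png

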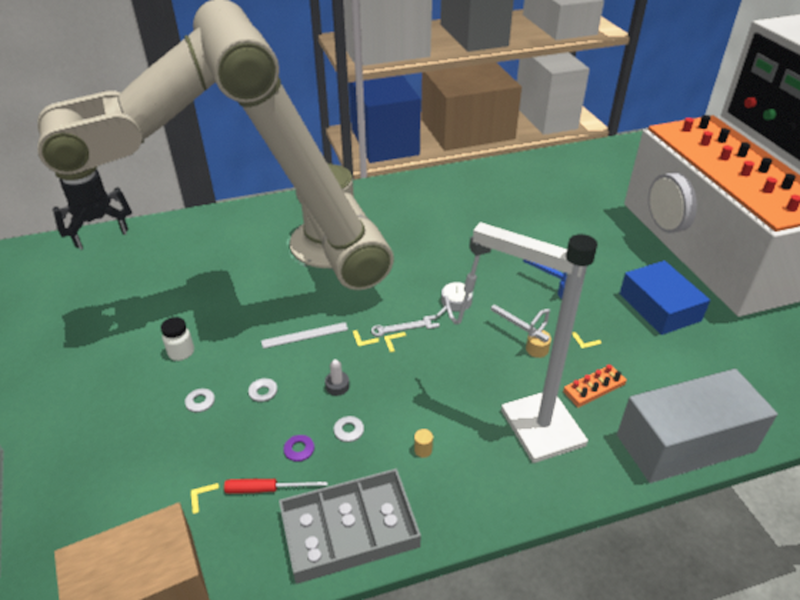

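View pics/top0.png

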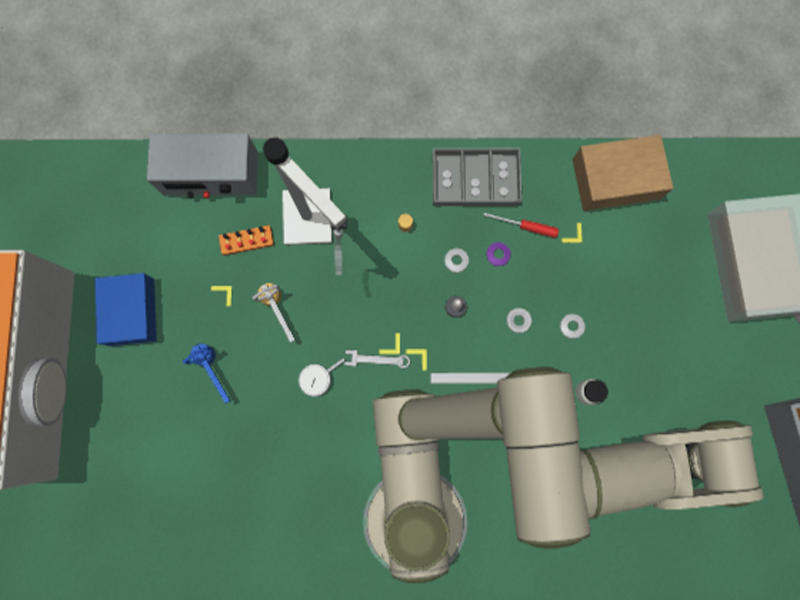

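The three steel washers are at top (520,320), (572,325) and (456,260) in the 800-wide view. The ring at (498,254) is purple, so it isn't meant. The brass weight is at (267,293), and the blue one at (202,355) is a look-alike. Next I'll enlarge the washers and measure everything with masks.

```bash
cat >> h.py <<'E'
def hull_c(m):
    c=max(cv2.findContours(m.astype(np.uint8),cv2.RETR_EXTERNAL,cv2.CHAIN_APPROX_NONE)[0],key=cv2.contourArea)
    return cv2.fitEllipse(cv2.convexHull(c)) if len(c)>6 else None
E
python3 - <<'E'
from h import *
np.set_printoptions(precision=4,suppress=True)
rows=[]
def crop(im,c,r,s):
    u,v=int(c[0]),int(c[1]);return cv2.resize(im['image'][v-r:v+r,u-r:u+r],(s,s),interpolation=cv2.INTER_CUBIC)
for n in('scene','top'):
    im=env.get_image(n);row=[]
    for r in env.trace(n,'spring')[:7]:
        e=hull_c(r['mask']);col=im['image'][r['mask']].mean(0)
        print(n,'spring',round(r['conf'],2),np.round(e[0],1),np.round(e[1],1),px2w(im,*e[0],.004),col.astype(int))
        row.append((px2w(im,*e[0],.004)[1],crop(im,e[0],18,190)))
    row=[c for _,c in sorted(row,key=lambda t:t[0])][:4]
    rows.append(np.hstack(row+[np.zeros((190,190,3),np.uint8)]*(4-len(row))))
    a=env.find_in(n,'arbor_seat') if 0 else env.tip_of(n,'arbor_seat')
    for r in a[:2]: print('arbor',r['conf'],px2w(im,*r['centre'],.022))
    for t in('weight','stand','check_mass','jar','spanner','screwdriver'):
      for r in env.find_in(n,t)[:2]: print(t,round(r['conf'],2),np.round(r['bbox']),px2w(im,*r['bbox'][:2],0))
    c=w2px(im,[.5125,-.10,.04]);rows[-1]=np.hstack([rows[-1][:, :],crop(im,c,25,190)])[:, -800:] if 0 else rows[-1]
    row2=[crop(im,w2px(im,[.5125,-.10,.04]),25,190),crop(im,w2px(im,[.53,.345,.05]),40,190),crop(im,w2px(im,[.6,.1,.25]),60,190),crop(im,w2px(im,[.38,.51,.05]),40,190)]
    rows.append(np.hstack(row2))
w=min(x.shape[1] for x in rows)
cv2.imwrite('pics/m1.png',cv2.resize(np.vstack([x[:,:w] for x in rows]),(600,600)) if 0 else np.vstack([np.hstack([rows[0],]),rows[1],rows[2]]))
cv2.imwrite('pics/m2.png',rows[3])
E
```

```text
scene spring 0.78 [139.4 278.9] [15.7 21.3] [ 0.4592 -0.3923  0.004 ] [202 203 197]
scene spring 0.77 [182.9 272.3] [15.6 18.9] [ 0.473  -0.2627  0.004 ] [200 201 196]
scene spring 0.73 [243.6 299.5] [17.3 19.6] [ 0.6282 -0.1101  0.004 ] [213 212 210]
scene spring 0.54 [208.4 313. ] [18.4 21.9] [ 0.6439 -0.2161  0.004 ] [166  82 130]
scene spring 0.52 [122.9 236.2] [21.3 32.1] [ 0.2573 -0.4299  0.004 ] [108 114 110]
arbor 0.54 [ 0.511  -0.1071  0.022 ]
arbor 0.45 [0.3793 0.29   0.022 ]
weight 0.69 [364. 230.  44.  39.] [0.4689 0.3427 0.    ]
weight 0.68 [382. 193.  28.  14.] [0.3112 0.4915 0.    ]
stand 0.67 [371. 240.  88. 168.] [0.5159 0.3462 0.    ]
stand 0.23 [337. 199.  13.  43.] [0.2919 0.3199 0.    ]
check_mass 0.69 [295. 311.  14.  23.] [0.7075 0.0206 0.    ]
check_mass 0.41 [121. 237.  27.  31.] [ 0.2549 -0.4365  0.    ]
jar 0.62 [125. 235.  27.  27.] [ 0.251  -0.4242  0.    ]
spanner 0.71 [338. 200.  12.  43.] [0.2963 0.3208 0.    ]
spanner 0.68 [284. 229.  47.  17.] [0.384  0.0923 0.    ]
screwdriver 0.91 [189. 340.  69.  15.] [ 0.7106 -0.2817  0.    ]
top spring 0.72 [362.8 223.9] [17.5 18.9] [ 0.4765 -0.2579  0.004 ] [157 163 151]
top spring 0.7 [349.  176.7] [15.2 16.6] [ 0.6476 -0.2142  0.004 ] [144  77 114]
top spring 0.68 [400.4 227.5] [16.5 17.2] [ 0.4635 -0.3897  0.004 ] [180 180 176]
top spring 0.61 [319.5 181.3] [16.2 16.8] [ 0.6312 -0.108   0.004 ] [178 179 174]
arbor 0.45 [ 0.5157 -0.1057  0.022 ]
weight 0.94 [144. 258.  32.  39.] [0.359  0.5087 0.    ]
weight 0.71 [414. 274.  24.  16.] [ 0.3014 -0.43    0.    ]
stand 0.67 [211. 145.  61.  97.] [0.7691 0.2833 0.    ]
check_mass 0.69 [283. 156.   9.  16.] [0.7282 0.0209 0.    ]
check_mass 0.41 [377. 160.  26.  11.] [ 0.7093 -0.3173  0.    ]
jar 0.24 [192. 218.  26.  38.] [0.4989 0.3457 0.    ]
jar 0.23 [211. 139.  60.  80.] [0.7903 0.2842 0.    ]
screwdriver 0.66 [379. 161.  24.  11.] [ 0.7074 -0.3241  0.    ]
```

View pics/m1.png

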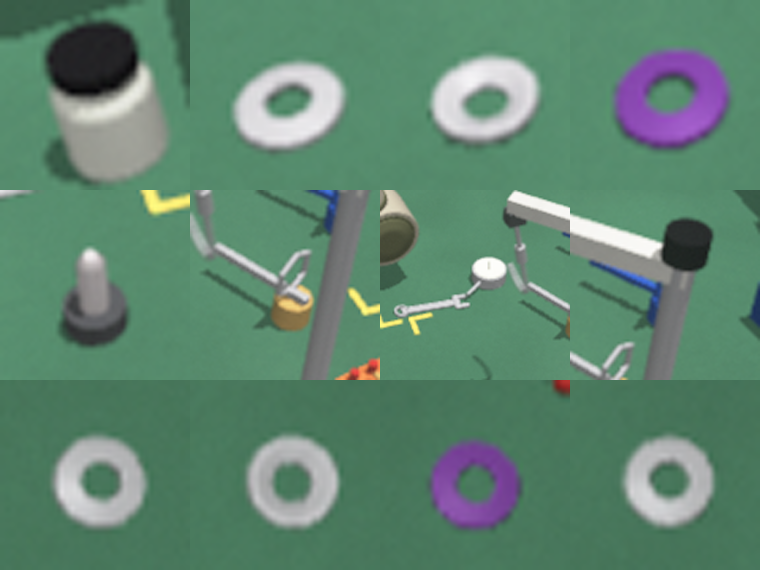

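Hollow washer: the one at (.473,-.262), whose scene crop shows a sunken inner wall. The washers at (.461,-.391) and (.630,-.109) are domes. Two domes and one hollow means the order is dome, hollow, dome. I'll align the tool with the world axes and go over the arbor to find its post by touch.

```bash
python3 -c "
from rig import env; print(env.tcp_to_tips)"
python3 -m pendant '[[1,0.05,-0.04,0,0,0,0.15],[1,0.1,-0.08,0,0,0,0.305],[1,0.15,-0.12,0,0,0,0.305],[1,0.194,-0.149,0,0,0,0.305],[1,0.194,-0.149,0,0,0,0.305]]'
python3 -m pendant '[[1,0.04,-0.04,0,0,0,0],[1,0.08,-0.08,0,0,0,0],[1,0.12,-0.12,0,0,0,0],[1,0.16,-0.16,0,0,0,0],[1,0.2,-0.2,0,0,0,0]]'
```

```text
0.017
time_s: 2.62
position: [0.307, -0.3216, 0.2487]
tool_rot: [[1.0, 0.005, 0.001], [0.005, -1.0, -0.0], [0.001, 0.0, -1.0]]
ft_force: [0.1, -0.1, -0.2]
grip_width: 0.0857
gripper_force: 0.0
time_s: 3.25
position: [0.5067, -0.1239, 0.2483]
tool_rot: [[1.0, -0.001, 0.0], [-0.001, -1.0, -0.001], [0.0, 0.001, -1.0]]
ft_force: [0.1, -1.9, 1.0]
grip_width: 0.0852
gripper_force: 0.0
```

```bash

python3 -m pendant '[[1,0.007,-0.018,0.04,0,0,0],[1,0.007,-0.018,0.09,0,0,0],[1,0.007,-0.018,0.14,0,0,0],[1,0.007,-0.018,0.176,0,0,0],[1,0.007,-0.018,0.176,0,0,0]]'
python3 -m pendant '[[0.4,0,0,0,0,0,0],[0.35,0,0,0,0,0,0],[0.2,0,0,0,0,0,0],[0.2,0,0,0,0,0,0],[0.2,0,0,0,0,0,0]]' 20
python3 -m pendant '[[0.2,0,0,0,0,0,0],[0.2,0,0,0,0,0,0]]' 20
```

```text
time_s: 3.88
position: [0.5115, -0.1068, 0.0704]
tool_rot: [[1.0, -0.001, -0.004], [-0.001, -1.0, 0.002], [-0.004, -0.002, -1.0]]
ft_force: [0.3, -0.1, 0.4]
grip_width: 0.0852
gripper_force: 0.0
time_s: 4.5
position: [0.5127, -0.1035, 0.0737]
tool_rot: [[1.0, -0.001, 0.002], [-0.001, -1.0, 0.005], [0.002, -0.005, -1.0]]
ft_force: [1.1, 17.2, 12.3]
grip_width: 0.0227
gripper_force: 20.0
time_s: 4.75
position: [0.5127, -0.1035, 0.0737]
tool_rot: [[1.0, -0.001, 0.002], [-0.001, -1.0, 0.005], [0.002, -0.005, -1.0]]
ft_force: [1.6, 17.4, 12.3]
grip_width: 0.0232
gripper_force: 20.0
```

```bash

python3 -m pendant '[[0.2,0,-0.0025,-0.001,0,0,0],[0.2,0,-0.0025,-0.001,0,0,0],[0.2,0,-0.0025,-0.001,0,0,0]]' 20
python3 -m pendant '[[1,0,0,0,0,0,0],[1,0,0,0,0,0,0],[1,0,0,0,0,0,0]]' 
python3 -m pendant '[[1,0,0,-0.03,0,0,0],[1,0,0,-0.05,0,0,0.1],[1,0,0,-0.05,0,0,0.3],[1,0,0,-0.05,0,0,0.5],[1,0,0,-0.05,0,0,0.67]]'
python3 -m pendant '[[1,0,0,0,0,0,0.18],[1,0,0,0,0,0,0.36],[1,0,0,0,0,0,0.54],[1,0,0,0,0,0,0.72],[1,0,0,0,0,0,0.9]]'
```

```text
time_s: 5.12
position: [0.5127, -0.1033, 0.0737]
tool_rot: [[1.0, -0.001, 0.001], [-0.001, -1.0, 0.001], [0.001, -0.001, -1.0]]
ft_force: [1.2, 5.5, 3.6]
grip_width: 0.0229
gripper_force: 21.0
time_s: 5.5
position: [0.5124, -0.1041, 0.0733]
tool_rot: [[1.0, -0.0, -0.0], [-0.0, -1.0, -0.0], [-0.0, 0.0, -1.0]]
ft_force: [0.2, 0.2, 0.4]
grip_width: 0.0762
gripper_force: 0.0
time_s: 6.12
position: [0.5123, -0.104, 0.1233]
tool_rot: [[0.784, -0.62, -0.0], [-0.62, -0.784, -0.0], [-0.0, 0.0, -1.0]]
ft_force: [0.0, 0.5, 0.3]
grip_width: 0.0856
gripper_force: 0.0
time_s: 6.75
position: [0.5123, -0.104, 0.1233]
tool_rot: [[0.002, -1.0, -0.0], [-1.0, -0.002, -0.0], [0.0, 0.0, -1.0]]
ft_force: [0.4, -0.3, 0.2]
grip_width: 0.0856
gripper_force: 0.0
```

```bash

python3 -m pendant '[[1,0,0,0.025,0,0,0],[1,0,0,0.05,0,0,0],[0.5,0,0,0.05,0,0,0]]'
python3 -m pendant '[[0.35,0,0,0,0,0,0],[0.2,0,0,0,0,0,0],[0.2,0,0,0,0,0,0],[0.2,0,0,0,0,0,0],[0.2,0,0,0,0,0,0]]' 20
```

```text
time_s: 7.12
position: [0.5117, -0.1036, 0.0721]
tool_rot: [[0.008, -1.0, -0.003], [-1.0, -0.008, 0.001], [-0.001, 0.003, -1.0]]
ft_force: [-0.2, 0.2, 0.4]
grip_width: 0.0698
gripper_force: 0.0
time_s: 7.75
position: [0.5099, -0.1037, 0.074]
tool_rot: [[0.009, -1.0, -0.006], [-1.0, -0.009, 0.0], [-0.0, 0.006, -1.0]]
ft_force: [-13.1, -2.6, 9.6]
grip_width: 0.0228
gripper_force: 21.4
```

```bash

python3 -m pendant '[[1,0,0,0,0,0,0],[1,0,0,0,0,0,0],[1,0,0,-0.03,0,0,0],[1,0,0,-0.06,0,0,0],[1,0.003,-0.06,-0.05,0,0,0]]'
python3 -m pendant '[[1,0,-0.05,0,0,0,0],[1,0,-0.058,0.03,0,0,0],[1,0,-0.058,0.05,0,0,0],[1,0,-0.058,0.06,0,0,0],[1,0,-0.058,0.06,0,0,0]]'
```

```text
time_s: 8.38
position: [0.5729, -0.1067, 0.1272]
tool_rot: [[0.007, -1.0, 0.005], [-1.0, -0.007, -0.002], [0.002, -0.005, -1.0]]
ft_force: [1.3, -0.9, 1.1]
grip_width: 0.0853
gripper_force: 0.0
time_s: 9.0
position: [0.6304, -0.1058, 0.0632]
tool_rot: [[0.008, -1.0, -0.0], [-1.0, -0.008, 0.0], [-0.0, 0.0, -1.0]]
ft_force: [0.4, 1.0, 0.8]
grip_width: 0.0855
gripper_force: 0.0
```

```bash

python3 - <<'E'
from h import *
a=env.get_image('top');b=env.get_image('scene')
def c(im,w,r):
    u,v=w2px(im,w).astype(int);return cv2.resize(im['image'][v-r:v+r,u-r:u+r],(400,400),interpolation=cv2.INTER_CUBIC)
cv2.imwrite('pics/p3.png',np.hstack([c(a,[.63,-.108,0],35),c(b,[.63,-.108,.0],40)]))
E
```

```text
(no output)
```

View pics/p3.png

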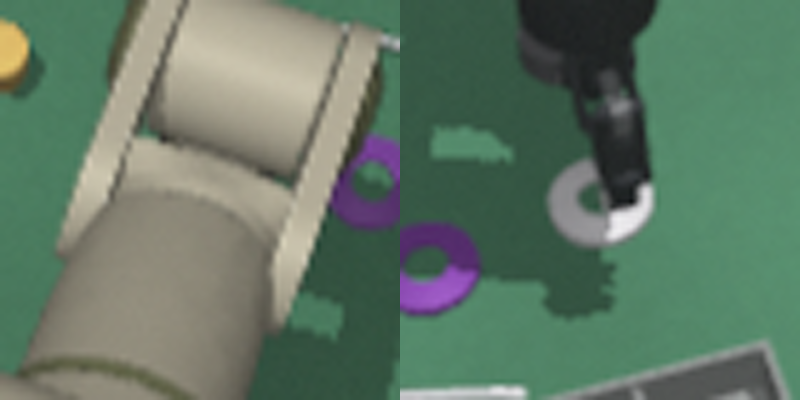

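The scene crop shows the open jaws above the steel washer at crop (600,200), with the purple one well clear. I'll descend, grip along x, reopen, turn 90° and grip again to centre it.

```bash

python3 -m pendant '[[1,0,0,0.025,0,0,0],[1,0,0,0.04,0,0,0],[1,0,0,0.049,0,0,0],[1,0,0,0.049,0,0,0]]'
python3 -m pendant '[[0.8,0,0,0,0,0,0],[0.7,0,0,0,0,0,0],[0.6,0,0,0,0,0,0],[0.6,0,0,0,0,0,0],[0.6,0,0,0,0,0,0]]' 20
```

```text
time_s: 9.6
position: [0.6304, -0.1059, 0.0142]
tool_rot: [[0.008, -1.0, -0.0], [-1.0, -0.008, 0.0], [-0.0, 0.0, -1.0]]
ft_force: [-0.3, -0.5, 0.0]
grip_width: 0.0856
gripper_force: 0.0
time_s: 10.22
position: [0.6308, -0.106, 0.0155]
tool_rot: [[0.008, -1.0, 0.001], [-1.0, -0.008, -0.001], [0.001, -0.001, -1.0]]
ft_force: [-1.8, 0.9, 5.4]
grip_width: 0.0584
gripper_force: 20.2
```

```bash

python3 -m pendant '[[1,0,0,-0.001,0,0,0],[1,0,0,-0.001,0,0,0],[1,0,0,-0.001,0,0,-0.18],[1,0,0,-0.001,0,0,-0.36],[1,0,0,-0.001,0,0,-0.54]]'
python3 -m pendant '[[1,0,0,0,0,0,-0.18],[1,0,0,0,0,0,-0.36],[1,0,0,0,0,0,-0.54],[1,0,0,0,0,0,-0.72],[1,0,0,0,0,0,-0.9]]'
python3 -m pendant '[[1,0,0,0,0,0,-0.13],[0.7,0,0,0,0,0,-0.13],[0.6,0,0,0,0,0,-0.13],[0.6,0,0,0,0,0,-0.13],[0.6,0,0,0,0,0,-0.13]]' 30
python3 -m pendant '[[0.6,0,0,0,0,0,0],[0.6,0,0,-0.01,0,0,0],[0.6,0,0,-0.03,0,0,0],[0.6,0,0,-0.08,0,0,0],[0.6,0,0,-0.12,0,0,0]]'
```

```text
time_s: 10.85
position: [0.6304, -0.1058, 0.0152]
tool_rot: [[0.526, -0.85, -0.0], [-0.85, -0.526, 0.0], [-0.0, 0.0, -1.0]]
ft_force: [-0.2, -0.1, -0.4]
grip_width: 0.0856
gripper_force: 0.0
time_s: 11.48
position: [0.6305, -0.1059, 0.0152]
tool_rot: [[0.993, -0.117, -0.0], [-0.117, -0.993, 0.0], [-0.0, -0.0, -1.0]]
ft_force: [0.5, -0.6, 0.1]
grip_width: 0.0852
gripper_force: 0.0
time_s: 12.1
position: [0.6305, -0.1059, 0.016]
tool_rot: [[1.0, 0.005, 0.0], [0.005, -1.0, -0.0], [0.0, 0.0, -1.0]]
ft_force: [-1.8, -0.6, 6.1]
grip_width: 0.058
gripper_force: 30.8
time_s: 12.72
position: [0.6306, -0.1059, 0.1376]
tool_rot: [[1.0, 0.006, 0.001], [0.006, -1.0, -0.0], [0.001, 0.0, -1.0]]
ft_force: [0.6, 0.4, -0.6]
grip_width: 0.0573
gripper_force: 32.6
```

```bash

python3 -m pendant '[[0.6,-0.05,-0.003,0,0,0,0],[0.6,-0.1,-0.003,0,0,0,0],[0.6,-0.121,-0.003,0,0,0,0],[0.6,-0.121,-0.003,0.03,0,0,0],[0.6,-0.121,-0.003,0.03,0,0,0]]'
python3 -m pendant '[[0.6,0,0,0.012,0,0,0],[0.6,0,0,0.022,0,0,0],[0.6,0,0,0.032,0,0,0],[0.6,0,0,0.032,0,0,0]]'
```

```text
time_s: 13.35
position: [0.5086, -0.1035, 0.1045]
tool_rot: [[1.0, 0.006, -0.003], [0.006, -1.0, 0.001], [-0.003, -0.001, -1.0]]
ft_force: [-0.8, -0.7, -1.1]
grip_width: 0.0569
gripper_force: 32.7
time_s: 13.85
position: [0.5092, -0.1036, 0.0726]
tool_rot: [[1.0, 0.007, -0.002], [0.007, -1.0, 0.001], [-0.001, -0.001, -1.0]]
ft_force: [0.5, -0.1, -0.6]
grip_width: 0.0574
gripper_force: 32.7
```

```bash

python3 -m pendant '[[0.6,0,0,0.01,0,0,0],[0.6,0,0,0.02,0,0,0],[0.6,0,0,0.028,0,0,0],[0.6,0,0,0.033,0,0,0],[0.6,0,0,0.033,0,0,0]]'
python3 -m pendant '[[1,0,0,0,0,0,0],[1,0,0,0,0,0,0],[1,0,0,0,0,0,0]]'
```

```text
time_s: 14.48
position: [0.5093, -0.1037, 0.04]
tool_rot: [[1.0, 0.007, -0.001], [0.007, -1.0, 0.0], [-0.001, -0.0, -1.0]]
ft_force: [-0.1, 0.4, -1.0]
grip_width: 0.0571
gripper_force: 32.7
time_s: 14.85
position: [0.5096, -0.1038, 0.0406]
tool_rot: [[1.0, 0.007, 0.001], [0.007, -1.0, -0.0], [0.001, 0.0, -1.0]]
ft_force: [0.5, -1.0, -0.3]
grip_width: 0.0855
gripper_force: 0.0
```

```bash

python3 -m pendant '[[1,0,0,-0.04,0,0,0],[1,0,0,-0.08,0,0,0],[1,-0.015,0.05,-0.08,0,0,0],[1,-0.036,0.1,-0.08,0,0,0],[1,-0.036,0.154,-0.06,0,0,0]]'
python3 -m pendant '[[1,0,0,0.02,0,0,0],[1,0,0,0.05,0,0,0],[1,0,0,0.07,0,0,0],[1,0,0,0.08,0,0,0],[1,0,0,0.084,0,0,0]]'
python3 -m pendant '[[0.8,0,0,0,0,0,0],[0.7,0,0,0,0,0,0],[0.6,0,0,0,0,0,0],[0.6,0,0,0,0,0,0],[0.6,0,0,0,0,0,0]]' 20
```

```text
time_s: 15.48
position: [0.4741, -0.2596, 0.1016]
tool_rot: [[1.0, 0.007, 0.002], [0.007, -1.0, -0.002], [0.002, 0.002, -1.0]]
ft_force: [0.5, -0.3, 0.5]
grip_width: 0.0851
gripper_force: 0.0
time_s: 16.1
position: [0.4747, -0.258, 0.0162]
tool_rot: [[1.0, 0.007, 0.0], [0.007, -1.0, -0.0], [0.0, 0.0, -1.0]]
ft_force: [-0.1, 0.3, -0.1]
grip_width: 0.0855
gripper_force: 0.0
time_s: 16.73
position: [0.4749, -0.2582, 0.0174]
tool_rot: [[1.0, 0.007, 0.001], [0.007, -1.0, -0.001], [0.001, 0.001, -1.0]]
ft_force: [-1.6, 0.4, 6.7]
grip_width: 0.0588
gripper_force: 20.1
```

```bash

python3 -m pendant '[[1,0,0,0,0,0,0],[1,0,0,0,0,0,0],[1,0,0,0,0,0,0.18],[1,0,0,0,0,0,0.36],[1,0,0,0,0,0,0.54]]'
python3 -m pendant '[[1,0,0,0,0,0,0.18],[1,0,0,0,0,0,0.36],[1,0,0,0,0,0,0.54],[1,0,0,0,0,0,0.72],[1,0,0,0,0,0,0.9]]'
python3 -m pendant '[[1,0,0,0,0,0,0.13],[0.7,0,0,0,0,0,0.13],[0.6,0,0,0,0,0,0.13],[0.6,0,0,0,0,0,0.13],[0.6,0,0,0,0,0,0.13]]' 30
python3 -m pendant '[[0.6,0,0,0,0,0,0],[0.6,0,0,-0.01,0,0,0],[0.6,0,0,-0.03,0,0,0],[0.6,0,0,-0.08,0,0,0],[0.6,0,0,-0.1,0,0,0]]'
```

```text
time_s: 17.35
position: [0.4745, -0.258, 0.0163]
tool_rot: [[0.858, -0.513, -0.0], [-0.513, -0.858, 0.0], [-0.0, -0.0, -1.0]]
ft_force: [-0.8, -0.5, -0.3]
grip_width: 0.0853
gripper_force: 0.0
time_s: 17.98
position: [0.4746, -0.258, 0.0163]
tool_rot: [[0.132, -0.991, -0.0], [-0.991, -0.132, 0.0], [-0.0, 0.0, -1.0]]
ft_force: [-0.4, -0.5, 0.8]
grip_width: 0.0855
gripper_force: 0.0
time_s: 18.6
position: [0.4746, -0.258, 0.0169]
tool_rot: [[0.011, -1.0, 0.0], [-1.0, -0.011, -0.0], [0.0, -0.0, -1.0]]
ft_force: [-1.5, 1.4, 6.9]
grip_width: 0.0584
gripper_force: 30.5
time_s: 19.23
position: [0.4752, -0.2585, 0.1192]
tool_rot: [[0.01, -1.0, 0.003], [-1.0, -0.01, -0.003], [0.003, -0.003, -1.0]]
ft_force: [-0.5, 0.2, -1.1]
grip_width: 0.0581
gripper_force: 32.7
```

```bash

python3 -m pendant '[[0.6,-0.04,-0.01,0,0,0,0],[0.6,-0.08,-0.02,0,0,0,0],[0.6,-0.12,-0.036,0,0,0,0],[0.6,-0.155,-0.036,0,0,0,0],[0.6,-0.155,-0.036,0,0,0,0]]'
python3 -m pendant '[[0.6,0,0,0.015,0,0,0],[0.6,0,0,0.03,0,0,0],[0.6,0,0,0.04,0,0,0],[0.6,0,0,0.05,0,0,0],[0.6,0,0,0.05,0,0,0]]'
python3 -m pendant '[[0.6,0,0,0.01,0,0,0],[0.6,0,0,0.018,0,0,0],[0.6,0,0,0.02,0,0,0],[0.6,0,0,0.02,0,0,0]]'
```

```text
time_s: 19.85
position: [0.5091, -0.1007, 0.1167]
tool_rot: [[0.012, -1.0, -0.0], [-1.0, -0.012, 0.0], [-0.0, 0.0, -1.0]]
ft_force: [-0.2, -0.8, -1.0]
grip_width: 0.0584
gripper_force: 32.7
time_s: 20.48
position: [0.5091, -0.1029, 0.0658]
tool_rot: [[0.008, -1.0, -0.001], [-1.0, -0.008, 0.0], [-0.0, 0.001, -1.0]]
ft_force: [-0.5, -0.9, -0.1]
grip_width: 0.0578
gripper_force: 32.7
time_s: 20.98
position: [0.5094, -0.1027, 0.0474]
tool_rot: [[0.009, -1.0, 0.001], [-1.0, -0.009, -0.001], [0.001, -0.001, -1.0]]
ft_force: [-4.4, 1.4, 14.5]
grip_width: 0.0582
gripper_force: 36.5
```

```bash

python3 -m pendant '[[1,0,0,0,0,0,0],[1,0,0,0,0,0,0],[1,0,0,0,0,0,0],[1,0,0,-0.04,0,0,0],[1,0,0,-0.08,0,0,0]]'
python3 -m pendant '[[1,0.05,0.01,0,0,0,0],[1,0.11,0.02,0,0,0,0],[1,0.17,0.03,0,0,0,0],[1,0.23,0.04,0,0,0,0],[1,0.286,0.051,0,0,0,0]]'
python3 - <<'E'
from h import *
np.set_printoptions(precision=4,suppress=True)
for n in('scene','top'):
    im=env.get_image(n)
    for r in env.trace(n,'spring')[:5]:
        e=hull_c(r['mask']); print(n,round(r['conf'],2),np.round(e[0]),px2w(im,*e[0],.004))
    u,v=w2px(im,[.51,-.103,.04]).astype(int)
    cv2.imwrite(f'pics/s_{n}.png',cv2.resize(im['image'][v-25:v+25,u-25:u+25],(300,300),interpolation=cv2.INTER_CUBIC))
cv2.imwrite('pics/p4.png',np.hstack([cv2.imread('pics/s_scene.png'),cv2.imread('pics/s_top.png')]))
E
```

```text
time_s: 21.6
position: [0.5091, -0.1026, 0.1269]
tool_rot: [[0.008, -1.0, -0.001], [-1.0, -0.008, 0.001], [-0.001, 0.001, -1.0]]
ft_force: [0.4, 0.4, 0.5]
grip_width: 0.0853
gripper_force: 0.0
time_s: 22.22
position: [0.46, -0.3912, 0.1261]
tool_rot: [[0.008, -1.0, -0.0], [-1.0, -0.008, 0.0], [-0.0, 0.0, -1.0]]
ft_force: [1.1, 0.6, 0.4]
grip_width: 0.0854
gripper_force: 0.0
scene 0.75 [235. 262.] [ 0.4793 -0.1004  0.004 ]
scene 0.6 [209. 313.] [ 0.6446 -0.2157  0.004 ]
scene 0.55 [138. 272.] [ 0.4292 -0.3944  0.004 ]
top 0.65 [348. 177.] [ 0.6452 -0.2122  0.004 ]
top 0.59 [317. 209.] [ 0.5306 -0.0966  0.004 ]
```

View pics/p4.png

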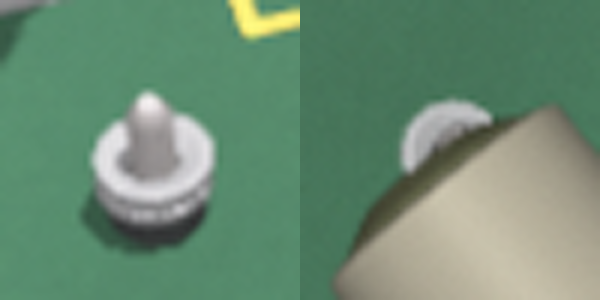

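Both washers sit level on the post (crop (150,165)), with the dish rim up. Now the last dome.

```bash

python3 -m pendant '[[1,0,0,0.05,0,0,0],[1,0,0,0.08,0,0,0],[1,0,0,0.1,0,0,0],[1,0,0,0.11,0,0,0],[1,0,0,0.11,0,0,0]]'
python3 -m pendant '[[0.8,0,0,0,0,0,0],[0.7,0,0,0,0,0,0],[0.6,0,0,0,0,0,0],[0.6,0,0,0,0,0,0],[0.6,0,0,0,0,0,0]]' 20
```

```text
time_s: 23.05
position: [0.4609, -0.3883, 0.0163]
tool_rot: [[0.009, -1.0, -0.0], [-1.0, -0.009, 0.001], [-0.001, 0.0, -1.0]]
ft_force: [1.0, -0.1, -0.4]
grip_width: 0.0854
gripper_force: 0.0
time_s: 23.68
position: [0.4591, -0.3896, 0.0202]
tool_rot: [[0.009, -1.0, -0.003], [-1.0, -0.009, -0.002], [0.002, 0.003, -1.0]]
ft_force: [-14.4, 3.7, 30.2]
grip_width: 0.0516
gripper_force: 14.8
```

The width is wrong and there's an upward force, so the washer isn't where I expected. I'll reopen, back off and look.

```bash

python3 -m pendant '[[1,0,0,0,0,0,0],[1,0,0,0,0,0,0],[1,0,0,-0.05,0,0,0],[1,0,0,-0.1,0,0,0],[1,-0.06,0,-0.15,0,0,0]]'
python3 -m pendant '[[1,-0.06,0,0,0,0,0],[1,-0.12,0,0,0,0,0],[1,-0.18,0,0,0,0,0],[1,-0.22,0,0,0,0,0],[1,-0.22,0,0,0,0,0]]'
python3 - <<'E'
from h import *
np.set_printoptions(precision=4,suppress=True)
for n in('scene','top'):
    im=env.get_image(n)
    for r in env.trace(n,'spring')[:5]:
        e=hull_c(r['mask']); print(n,round(r['conf'],2),np.round(e[0]),px2w(im,*e[0],.004))
    u,v=w2px(im,[.46,-.39,.0]).astype(int)
    cv2.imwrite(f'pics/s_{n}.png',cv2.resize(im['image'][v-50:v+50,u-50:u+50],(400,400),interpolation=cv2.INTER_CUBIC))
cv2.imwrite('pics/p5.png',np.hstack([cv2.imread('pics/s_scene.png'),cv2.imread('pics/s_top.png')]))
E
```

```text
time_s: 24.3
position: [0.4603, -0.3427, 0.1583]
tool_rot: [[0.005, -1.0, 0.002], [-1.0, -0.005, -0.002], [0.002, -0.002, -1.0]]
ft_force: [0.1, 0.2, 0.6]
grip_width: 0.0856
gripper_force: 0.0
time_s: 24.92
position: [0.4581, -0.1188, 0.1567]
tool_rot: [[0.012, -1.0, -0.0], [-1.0, -0.012, 0.0], [-0.0, 0.0, -1.0]]
ft_force: [0.8, -0.6, -0.3]
grip_width: 0.0857
gripper_force: 0.0
scene 0.73 [235. 262.] [ 0.4805 -0.1022  0.004 ]
scene 0.57 [235. 267.] [ 0.5   -0.106  0.004]
scene 0.57 [209. 313.] [ 0.6447 -0.2161  0.004 ]
scene 0.53 [137. 273.] [ 0.4339 -0.3967  0.004 ]
top 0.65 [402. 235.] [ 0.4359 -0.3926  0.004 ]
top 0.63 [241. 164.] [0.696  0.1732 0.004 ]
top 0.56 [348. 177.] [ 0.6459 -0.2121  0.004 ]
```

View pics/p5.png

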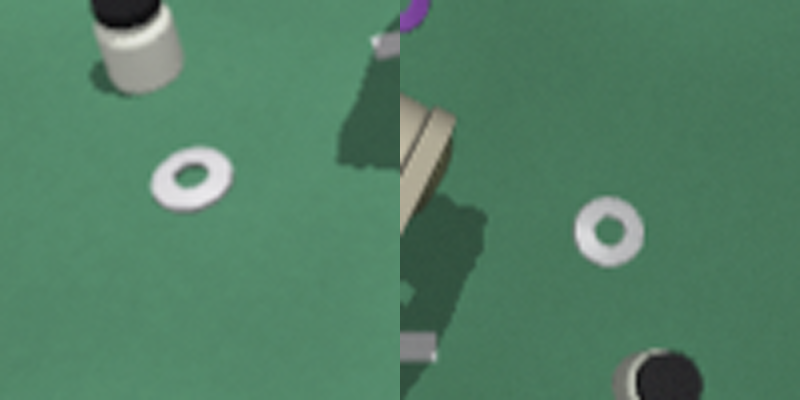

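The washer was knocked to about (.4345,-.393) and is still dome up (scene crop (190,178)). I'll grip it there.

```bash

python3 -m pendant '[[1,0.055,0.01,0,0,0,0],[1,0.11,0.02,0,0,0,0],[1,0.17,0.027,0,0,0,0],[1,0.23,0.027,0,0,0,0],[1,0.274,0.027,0,0,0,0]]'
python3 -m pendant '[[1,0,0,0.05,0,0,0],[1,0,0,0.1,0,0,0],[1,0,0,0.13,0,0,0],[1,0,0,0.141,0,0,0],[1,0,0,0.141,0,0,0]]'
python3 -m pendant '[[0.8,0,0,0,0,0,0],[0.7,0,0,0,0,0,0],[0.6,0,0,0,0,0,0],[0.6,0,0,0,0,0,0],[0.6,0,0,0,0,0,0]]' 20
```

```text
time_s: 25.75
position: [0.4325, -0.3991, 0.156]
tool_rot: [[0.005, -1.0, 0.0], [-1.0, -0.005, -0.0], [0.0, -0.0, -1.0]]
ft_force: [0.5, 0.0, -0.3]
grip_width: 0.0851
gripper_force: 0.0
time_s: 26.38
position: [0.4335, -0.396, 0.0154]
tool_rot: [[0.007, -1.0, -0.0], [-1.0, -0.007, 0.0], [-0.0, 0.0, -1.0]]
ft_force: [1.1, 0.3, -0.2]
grip_width: 0.0856
gripper_force: 0.0
time_s: 27.0
position: [0.4341, -0.396, 0.0171]
tool_rot: [[0.008, -1.0, 0.002], [-1.0, -0.008, -0.003], [0.003, -0.002, -1.0]]
ft_force: [-1.6, 0.4, 8.3]
grip_width: 0.0576
gripper_force: 19.5
```

Good grip. Turn −90°, grip again and lift.

```bash

python3 -m pendant '[[1,0,0,-0.001,0,0,0],[1,0,0,-0.001,0,0,0],[1,0,0,-0.001,0,0,-0.18],[1,0,0,-0.001,0,0,-0.36],[1,0,0,-0.001,0,0,-0.54]]'
python3 -m pendant '[[1,0,0,0,0,0,-0.18],[1,0,0,0,0,0,-0.36],[1,0,0,0,0,0,-0.54],[1,0,0,0,0,0,-0.72],[1,0,0,0,0,0,-0.9]]'
python3 -m pendant '[[1,0,0,0,0,0,-0.13],[0.7,0,0,0,0,0,-0.13],[0.6,0,0,0,0,0,-0.13],[0.6,0,0,0,0,0,-0.13],[0.6,0,0,0,0,0,-0.13]]' 30
python3 -m pendant '[[0.6,0,0,0,0,0,0],[0.6,0,0,-0.01,0,0,0],[0.6,0,0,-0.03,0,0,0],[0.6,0,0,-0.08,0,0,0],[0.6,0,0,-0.12,0,0,0]]'
```

```text
time_s: 27.62
position: [0.4337, -0.3953, 0.0163]
tool_rot: [[0.526, -0.85, -0.0], [-0.85, -0.526, 0.0], [-0.0, 0.0, -1.0]]
ft_force: [-0.1, -0.1, 0.2]
grip_width: 0.0852
gripper_force: 0.0
time_s: 28.25
position: [0.4337, -0.3953, 0.0163]
tool_rot: [[0.993, -0.116, -0.0], [-0.116, -0.993, 0.0], [-0.0, -0.0, -1.0]]
ft_force: [0.5, 0.2, 0.5]
grip_width: 0.0857
gripper_force: 0.0
time_s: 28.88
position: [0.4337, -0.3953, 0.0171]
tool_rot: [[1.0, 0.005, 0.0], [0.005, -1.0, -0.0], [0.0, 0.0, -1.0]]
ft_force: [-2.1, 1.6, 8.1]
grip_width: 0.0567
gripper_force: 30.4
time_s: 29.5
position: [0.4337, -0.3954, 0.1385]
tool_rot: [[1.0, 0.006, 0.001], [0.006, -1.0, -0.001], [0.001, 0.001, -1.0]]
ft_force: [0.6, -1.0, -1.2]
grip_width: 0.057
gripper_force: 32.4
```

```bash

python3 -m pendant '[[0.6,0.02,-0.05,0,0,0,0],[0.6,0.04,-0.11,0,0,0,0],[0.6,0.06,-0.17,0,0,0,0],[0.6,0.0775,-0.23,0,0,0,0],[0.6,0.0775,-0.292,0,0,0,0]]'
python3 -m pendant '[[0.6,0,0,0,0,0,0],[0.6,0,0,0.02,0,0,0],[0.6,0,0,0.04,0,0,0],[0.6,0,0,0.05,0,0,0],[0.6,0,0,0.05,0,0,0]]'
python3 -m pendant '[[0.6,0,0,0.01,0,0,0],[0.6,0,0,0.02,0,0,0],[0.6,0,0,0.028,0,0,0],[0.6,0,0,0.032,0,0,0],[0.6,0,0,0.032,0,0,0]]'
```

```text
time_s: 30.12
position: [0.5097, -0.1018, 0.1367]
tool_rot: [[1.0, 0.006, 0.001], [0.006, -1.0, -0.0], [0.001, 0.0, -1.0]]
ft_force: [1.5, 0.3, -1.0]
grip_width: 0.0567
gripper_force: 32.4
time_s: 30.75
position: [0.509, -0.1042, 0.0861]
tool_rot: [[1.0, 0.006, -0.001], [0.006, -1.0, 0.0], [-0.001, -0.0, -1.0]]
ft_force: [0.5, -0.3, 0.2]
grip_width: 0.0568
gripper_force: 32.5
time_s: 31.38
position: [0.5095, -0.1037, 0.0562]
tool_rot: [[1.0, 0.007, 0.002], [0.007, -1.0, -0.001], [0.002, 0.001, -1.0]]
ft_force: [-5.8, 3.2, 22.6]
grip_width: 0.0569
gripper_force: 44.0
```

```bash

python3 -m pendant '[[1,0,0,0,0,0,0],[1,0,0,0,0,0,0],[1,0,0,0,0,0,0],[1,0,0,-0.05,0,0,0],[1,0,0,-0.1,0,0,0]]'
python3 -m pendant '[[1,-0.05,0,-0.05,0,0,0],[1,-0.1,0.02,-0.1,0,0,0],[1,-0.13,0.05,-0.12,0,0,0],[1,-0.13,0.1,-0.12,0,0,0],[1,-0.13,0.12,-0.12,0,0,0]]'
python3 - <<'E'
from h import *
np.set_printoptions(precision=4,suppress=True)
pts={'hook_seat':[],'hook_tip':[]}
for i in range(6):
    im=env.get_image('scene');t={}
    o=[env.tip_of('scene',k) for k in('hook_seat','hook_tip')]
    im2=env.get_image('top')
    o2=[env.tip_of('top',k) for k in('hook_seat','hook_tip')]
    print(i,env.observe()['time_s'],*[(np.round(r[0]['centre']),round(r[0]['conf'],2)) if r else None for r in o+o2],[tri([im,im2],[a[0]['centre'],b[0]['centre']]) for a,b in zip(o,o2) if a and b])
S=cv2.resize(im['image'][120:320,180:447],(800,600),interpolation=cv2.INTER_CUBIC)
cv2.imwrite('pics/p6.png',S)
S=cv2.resize(im2['image'][70:250,160:400],(800,600),interpolation=cv2.INTER_CUBIC)
cv2.imwrite('pics/p7.png',S)
for n,im in(('scene',im),('top',im2)):
  for t in('weight','weight_eye','weight_grip','stand'):
    for r in env.tip_of(n,t)[:3]: print(n,t,round(r['conf'],2),np.round(r['centre'],1),px2w(im,*r['centre'],{'weight_eye':.112,'weight_grip':.046}.get(t,0)))
E
```

```text
time_s: 32.0
position: [0.5088, -0.1036, 0.1552]
tool_rot: [[1.0, 0.007, -0.001], [0.007, -1.0, 0.001], [-0.001, -0.001, -1.0]]
ft_force: [0.8, -0.5, -0.6]
grip_width: 0.0851
gripper_force: 0.0
time_s: 32.62
position: [0.3795, -0.2267, 0.2745]
tool_rot: [[1.0, 0.005, 0.0], [0.005, -1.0, -0.001], [0.0, 0.001, -1.0]]
ft_force: [0.3, -0.2, -0.8]
grip_width: 0.0854
gripper_force: 0.0
0 32.925 (array([342., 209.]), 0.64) (array([236., 264.]), 0.71) (array([248., 180.]), 0.42) (array([246., 191.]), 0.55) [array([0.5913, 0.1585, 0.2485]), array([0.5679, 0.0196, 0.0949])]
1 33.225 (array([376., 242.]), 0.73) (array([303., 209.]), 0.79) (array([246., 180.]), 0.5) None [array([0.6354, 0.2089, 0.1458])]
2 33.525 (array([125., 246.]), 0.63) (array([297., 313.]), 0.63) (array([227., 183.]), 0.55) (array([229., 196.]), 0.66) [array([ 0.6002, -0.0963,  0.3616]), array([ 0.5991,  0.1545, -0.1825])]
3 33.825 (array([320., 221.]), 0.56) (array([315., 206.]), 0.66) (array([262., 180.]), 0.6) (array([256., 192.]), 0.63) [array([0.5928, 0.1064, 0.2214]), array([0.5502, 0.1167, 0.2364])]
4 34.125 (array([
[... 466 characters left out ...]
 ]
scene weight_eye 0.91 [378.8 216.9] [0.5289 0.3529 0.112 ]
scene weight_eye 0.69 [236.7 265.5] [ 0.5901 -0.1143  0.112 ]
scene weight_eye 0.67 [402.6 177. ] [0.3717 0.5201 0.112 ]
scene weight_grip 0.85 [350.6 215.8] [0.4341 0.3066 0.046 ]
scene weight_grip 0.58 [374.5 181.8] [0.2939 0.4617 0.046 ]
top weight 0.86 [141.2 250. ] [0.3876 0.5206 0.    ]
top weight 0.66 [191.3 207. ] [ 0.5399  0.3494 -0.    ]
top weight_eye 0.71 [130.3 251.3] [0.3743 0.524  0.112 ]
top weight_grip 0.75 [364.4 157.8] [ 0.7058 -0.2643  0.046 ]
top weight_grip 0.65 [199.9 235.6] [0.4325 0.3084 0.046 ]
top weight_grip 0.63 [156.1 276.5] [0.2943 0.4528 0.046 ]
top stand 0.54 [315.2 213.3] [ 0.5157 -0.091   0.    ]
```

View pics/p6.png

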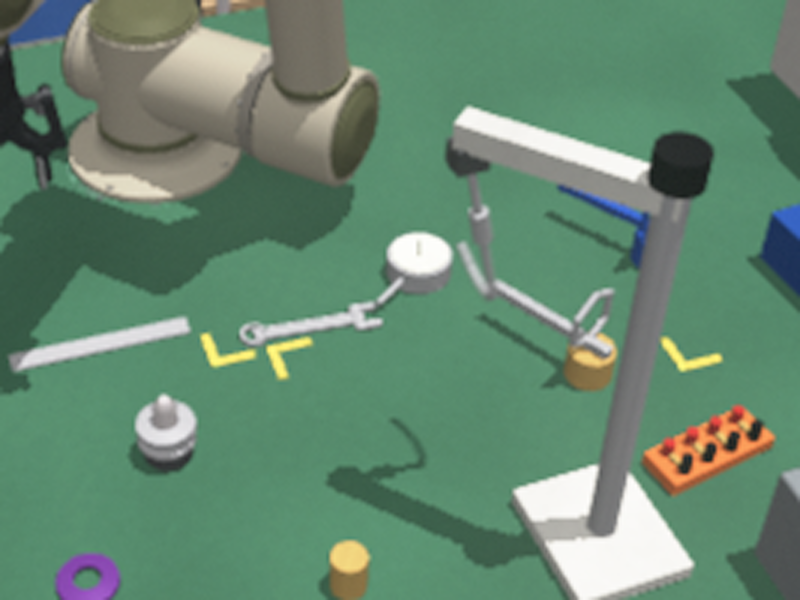

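View pics/p7.png

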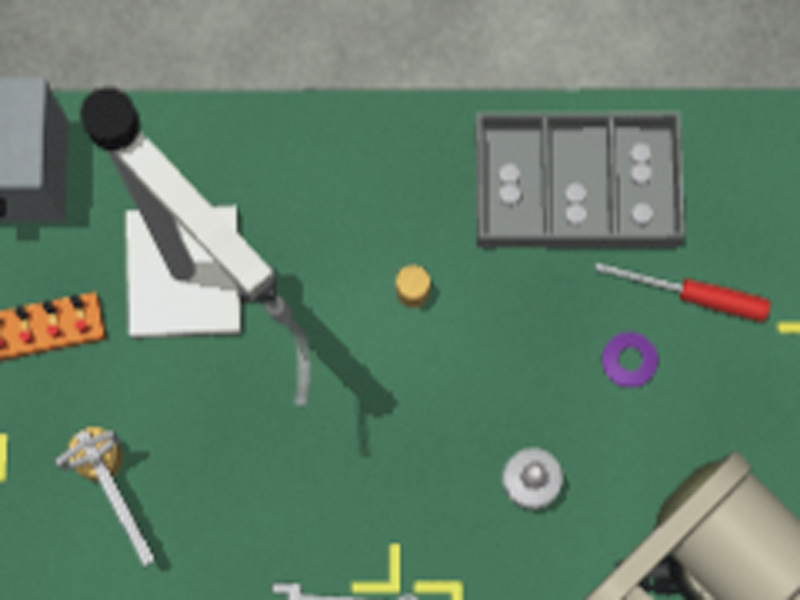

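The stack is complete (top crop (533,478), scene (165,430)). The brass weight is at scene crop (590,360) with its handle running to (495,285), and the blue one is behind the column. Next I'll compute the stand geometry.

```bash

python3 - <<'E'
from h import *
np.set_printoptions(precision=4,suppress=True)
S=env.get_image('scene');T=env.get_image('top')
ts=lambda u,v:(180+u*267/800,120+v/3)
tt=lambda u,v:(160+u*.3,70+v*.3)
print('pivot tri',tri([S,T],[ts(466,160),tt(273,292)]),px2w(T,*tt(273,292),.4),px2w(S,*ts(466,160),.4))
for c in((127,210),(131,335),(240,331),(236,207)): print('foot T',px2w(T,*tt(*c),.02))
for c in((513,490),(603,465),(692,560),(583,600)): print('foot S',px2w(S,*ts(*c),.02))
print('col base',px2w(T,*tt(183,274),.02),px2w(S,*ts(602,530),.02),'cap',tri([S,T],[ts(680,165),tt(110,118)]))
for n,im in(('scene',S),('top',T)):
  for k in ('jar','check_mass','spanner','screwdriver'):
    r=env.tip_of(n,k); print(n,k,px2w(im,*r[0]['centre'],0) if r else 0)
E
```

```text
pivot tri [0.6143 0.1446 0.3928] [0.6102 0.1382 0.4   ] [0.6235 0.1467 0.4   ]
foot T [0.8078 0.3291 0.02  ]
foot T [0.6684 0.3211 0.02  ]
foot T [0.6723 0.2045 0.02  ]
foot T [0.8108 0.2109 0.02  ]
foot S [0.6781 0.2037 0.02  ]
foot S [0.6758 0.3018 0.02  ]
foot S [0.8044 0.3291 0.02  ]
foot S [0.8141 0.2127 0.02  ]
col base [0.7357 0.2668 0.02  ] [0.7479 0.2648 0.02  ] cap [0.7421 0.2677 0.454 ]
scene jar [ 0.3077 -0.4281  0.    ]
scene check_mass [0.7273 0.0118 0.    ]
scene spanner 0
scene screwdriver [ 0.303  -0.4266  0.    ]
top jar [ 0.2998 -0.4143  0.    ]
top check_mass [ 0.7293  0.0122 -0.    ]
top spanner [0.3796 0.0937 0.    ]
top screwdriver [ 0.7184 -0.285   0.    ]
```

```bash

python3 -m pendant '[[1,0.02,-0.06,0,0,0,0],[1,0.04,-0.12,0,0,0,-0.02],[1,0.06,-0.18,0,0,0,-0.04],[1,0.08,-0.24,0,0,0,-0.04],[1,0.08,-0.3,0,0,0,-0.04]]'
python3 -m pendant '[[1,0,-0.04,0,0,0,0],[1,0,-0.075,0.02,0,0,0],[1,0,-0.075,0.045,0,0,0],[1,0,-0.075,0.045,0,0,0],[1,0,-0.075,0.045,0,0,0]]'
python3 - <<'E'
from h import *
for i in range(12):
    o=env.trace('top','hook_seat') if 0 else 0
    im=env.get_image('top');o=env.tip_of('top','hook_tip')
    print(round(env.observe()['time_s'],2),[(px2w(im,*r['centre'],.235).round(3),round(r['conf'],2)) for r in o[:2]])
E
```

```text
time_s: 35.95
position: [0.4584, 0.0776, 0.2742]
tool_rot: [[0.999, 0.047, 0.0], [0.047, -0.999, -0.0], [0.0, 0.0, -1.0]]
ft_force: [1.0, -1.3, 0.3]
grip_width: 0.0852
gripper_force: 0.0
time_s: 36.58
position: [0.4547, 0.1502, 0.2302]
tool_rot: [[0.999, 0.047, 0.001], [0.047, -0.999, 0.0], [0.001, -0.0, -1.0]]
ft_force: [0.3, 0.3, 0.5]
grip_width: 0.0855
gripper_force: 0.0
36.67 [(array([0.551, 0.104, 0.235]), 0.62)]
36.77 [(array([0.556, 0.109, 0.235]), 0.55)]
36.88 [(array([0.542, 0.152, 0.235]), 0.65)]
36.98 [(array([0.556, 0.187, 0.235]), 0.53)]
37.08 [(array([0.547, 0.2  , 0.235]), 0.62)]
37.17 [(array([0.538, 0.177, 0.235]), 0.56)]
37.27 [(array([0.548, 0.137, 0.235]), 0.68), (array([0.658, 0.019, 0.235]), 0.37)]
37.38 [(array([0.548, 0.105, 0.235]), 0.59)]
37.48 [(array([0.493, 0.325, 0.235]), 0.71), (array([ 0.479, -0.079,  0.235]), 0.54)]
37.58 [(array([0.548, 0.14 , 0.235]), 0.48)]
37.67 [(array([0.54 , 0.182, 0.235]), 0.44)]
37.77 [(array([0.545, 0.199, 0.235]), 0.65)]
```

```bash

python3 -m pendant '[[1,0.04,0.003,0,0,0,0],[1,0.078,0.006,0,0,0,0],[1,0.078,0.006,0,0,0,0],[1,0.098,0.006,0,0,0,0],[0.8,0.098,0.006,0,0,0,0]]' 20
python3 -m pendant '[[0.5,0,0,0,0,0,0],[0.35,0,0,0,0,0,0],[0.2,0,0,0,0,0,0],[0.1,0,0,0,0,0,0],[0,0,0,0,0,0,0]]' 20
```

```text
time_s: 38.4
position: [0.5522, 0.1493, 0.2291]
tool_rot: [[0.999, 0.047, -0.0], [0.047, -0.999, 0.0], [-0.0, -0.0, -1.0]]
ft_force: [-0.3, 0.6, -0.3]
grip_width: 0.0695
gripper_force: 0.0
time_s: 39.02
position: [0.5522, 0.1491, 0.2294]
tool_rot: [[0.999, 0.047, -0.0], [0.047, -0.999, -0.0], [-0.0, 0.0, -1.0]]
ft_force: [-2.0, 0.4, 0.7]
grip_width: 0.0071
gripper_force: 19.5
```

```bash

python3 -m pendant '[[0,0,0,0,0,0,0],[0,0,0,0,0,0,0],[0,0,0,0,0,0,0],[0,0,0,0,0,0,0],[0,0,0,0,0,0,0]]' 20
python3 - <<'E'
from h import *
im=env.get_image('scene');im2=env.get_image('top')
c=lambda im,w,r:(lambda u,v:cv2.resize(im['image'][v-r:v+r,u-r:u+r],(400,400),interpolation=cv2.INTER_CUBIC))(*w2px(im,w).astype(int))
cv2.imwrite('pics/p8.png',np.hstack([c(im,[.59,.15,.3],55),c(im2,[.59,.15,.3],55)]))
E
```

```text
time_s: 39.65
position: [0.5523, 0.1492, 0.2294]
tool_rot: [[0.999, 0.047, -0.0], [0.047, -0.999, -0.0], [-0.0, 0.0, -1.0]]
ft_force: [-3.5, 0.6, 3.6]
grip_width: 0.007
gripper_force: 19.6
```

View pics/p8.png

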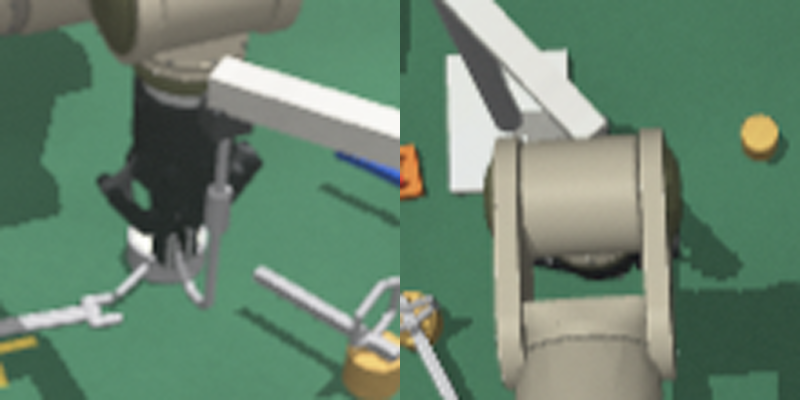

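The hook tip is gripped and the hook is at rest (scene crop (175,245)). I'll release it gently, back off and check the residual swing.

```bash

python3 -m pendant '[[0.1,0,0,0,0,0,0],[0.2,0,0,0,0,0,0],[0.4,0,0,0,0,0,0],[0.5,0,0,0,0,0,0],[0.5,-0.02,0,0,0,0,0]]'
python3 -m pendant '[[0.5,-0.04,0,0,0,0,0],[0.5,-0.08,0,0,0,0,0],[0.5,-0.12,0,0,0,0,0],[0.5,-0.12,0,-0.02,0,0,0],[0.5,-0.12,0,-0.02,0,0,0]]'
python3 - <<'E'
from h import *
for i in range(8):
    im=env.get_image('top');o=env.tip_of('top','hook_tip');p=env.tip_of('top','hook_seat')
    print(round(env.observe()['time_s'],2),[px2w(im,*r['centre'],.235).round(3) for r in o[:1]],[px2w(im,*r['centre'],.218).round(3) for r in p[:1]])
im2=env.get_image('scene')
a,b=env.tip_of('scene','hook_tip'),env.tip_of('scene','hook_seat')
print([px2w(im2,*r['centre'],.235).round(3) for r in a[:1]],[px2w(im2,*r['centre'],.218).round(3) for r in b[:1]])
E
```

```text
time_s: 40.38
position: [0.5328, 0.1481, 0.229]
tool_rot: [[0.999, 0.047, 0.0], [0.047, -0.999, 0.0], [0.0, 0.0, -1.0]]
ft_force: [-0.5, -0.5, 0.0]
grip_width: 0.0428
gripper_force: 0.0
time_s: 41.0
position: [0.413, 0.1426, 0.2504]
tool_rot: [[0.999, 0.047, 0.004], [0.047, -0.999, 0.0], [0.004, -0.0, -1.0]]
ft_force: [-0.2, -0.4, 0.1]
grip_width: 0.0422
gripper_force: 0.0
41.15 [array([0.55 , 0.149, 0.235])] [array([0.582, 0.155, 0.218])]
41.3 [array([0.54 , 0.151, 0.235])] [array([0.584, 0.142, 0.218])]
41.45 [array([0.54 , 0.153, 0.235])] [array([0.582, 0.152, 0.218])]
41.6 [array([0.546, 0.148, 0.235])] [array([0.575, 0.147, 0.218])]
41.75 [] [array([0.584, 0.147, 0.218])]
41.9 [array([0.543, 0.152, 0.235])] [array([0.586, 0.155, 0.218])]
42.05 [array([0.542, 0.153, 0.235])] [array([0.585, 0.148, 0.218])]
42.2 [array([0.538, 0.154, 0.235])] [array([0.587, 0.147, 0.218])]
[array([0.553, 0.144, 0.235])] [array([0.584, 0.148, 0.218])]
```

```bash

python3 -m pendant '[[0.8,0.006,-0.04,0,0,0,-0.1],[0.8,0.013,-0.08,0,0,0,-0.2],[0.8,0.02,-0.12,0,0,0,-0.3],[0.8,0.0265,-0.1625,0,0,0,-0.4],[0.8,0.0265,-0.1625,0.05,0,0,-0.4]]'
python3 -m pendant '[[0.8,0,0,0.04,0,0,0],[0.8,0,0,0.08,0,0,0],[0.8,0,0,0.12,0,0,0],[0.8,0,0,0.156,0,0,0],[0.8,0,0,0.156,0,0,0]]'
```

```text
time_s: 42.98
position: [0.4328, 0.3091, 0.201]
tool_rot: [[0.9, 0.436, 0.007], [0.436, -0.9, 0.003], [0.008, 0.0, -1.0]]
ft_force: [1.5, -0.3, -1.4]
grip_width: 0.0683
gripper_force: 0.0
time_s: 43.6
position: [0.4303, 0.3056, 0.0416]
tool_rot: [[0.902, 0.432, -0.005], [0.432, -0.902, -0.002], [-0.005, -0.0, -1.0]]
ft_force: [-0.3, 0.2, 0.3]
grip_width: 0.0682
gripper_force: 0.0
```

```bash

python3 -m pendant '[[0.5,0,0,0,0,0,0],[0.2,0,0,0,0,0,0],[0,0,0,0,0,0,0],[0,0,0,0,0,0,0],[0,0,0,0,0,0,0]]' 20
python3 - <<'E'
from h import *
np.set_printoptions(precision=4,suppress=True)
im=env.get_image('scene');im2=env.get_image('top')
for n,m in(('scene',im),('top',im2)):
  for t in('weight_eye','weight'):
    for r in env.tip_of(n,t)[:3]: print(n,t,round(r['conf'],2),px2w(m,*r['centre'],.112 if t[-1]=='e' else 0))
c=lambda im,w,r:(lambda u,v:cv2.resize(im['image'][v-r:v+r,u-r:u+r],(400,400),interpolation=cv2.INTER_CUBIC))(*w2px(im,w).astype(int))
cv2.imwrite('pics/p9.png',np.hstack([c(im,[.48,.33,.06],50),c(im2,[.48,.33,.06],50)]))
E
```

```text
time_s: 44.22
position: [0.4315, 0.306, 0.0437]
tool_rot: [[0.902, 0.432, 0.001], [0.432, -0.902, 0.0], [0.001, 0.0, -1.0]]
ft_force: [0.1, -2.3, 2.9]
grip_width: 0.0112
gripper_force: 21.4
scene weight_eye 0.85 [0.5304 0.3456 0.112 ]
scene weight_eye 0.54 [0.3893 0.512  0.112 ]
scene weight 0.56 [0.5331 0.3508 0.    ]
top weight_eye 0.77 [0.5201 0.3495 0.112 ]
top weight_eye 0.7 [0.3827 0.5087 0.112 ]
top weight 0.91 [0.3894 0.5108 0.    ]
```

View pics/p9.png

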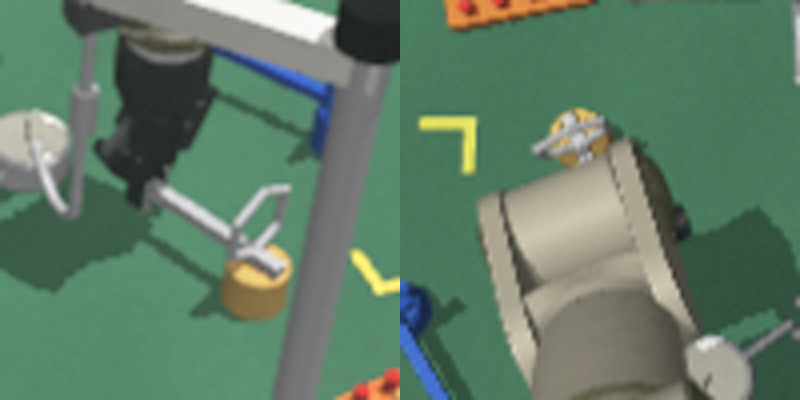

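Gripped on the brass weight's handle (scene crop (150,190)), with the blue one untouched. I'll lift it firmly.

```bash

python3 -m pendant '[[0,0,0,0,0,0,0],[0,0,0,0,0,0,0],[0,0,0,-0.01,0,0,0],[0,0,0,-0.03,0,0,0],[0,0,0,-0.05,0,0,0]]' 100
python3 -m pendant '[[0,0,0,-0.03,0,0,0],[0,0,0,-0.06,0,0,0],[0,0,0,-0.09,0,0,0],[0,0,0,-0.11,0,0,0],[0,0,0,-0.11,0,0,0]]'
python3 -m pendant '[[0,-0.025,0.025,0,0,0,0.08],[0,-0.05,0.05,0,0,0,0.16],[0,-0.075,0.075,0,0,0,0.24],[0,-0.1,0.1,0,0,0,0.33],[0,-0.112,0.126,0,0,0,0.41]]'
python3 -m pendant '[[0,0,0,0,0,0,0],[0,0,0,0,0,0,0],[0,0,0,0,0,0,0]]'
python3 - <<'E'
from h import *
np.set_printoptions(precision=4,suppress=True)
im=env.get_image('scene');im2=env.get_image('top')
for n,m in(('scene',im),('top',im2)):
  for t in('weight_eye','hook_tip','hook_seat'):
    for r in env.tip_of(n,t)[:3]: print(n,t,round(r['conf'],2),np.round(r['centre'],1),px2w(m,*r['centre'],{'weight_eye':.272,'hook_tip':.232,'hook_seat':.218}[t]))
c=lambda im,w,r:(lambda u,v:cv2.resize(im['image'][v-r:v+r,u-r:u+r],(400,400),interpolation=cv2.INTER_CUBIC))(*w2px(im,w).astype(int))
cv2.imwrite('pics/p10.png',np.hstack([c(im,[.53,.15,.25],50),c(im2,[.53,.15,.25],50)]))
E
```

```text
time_s: 45.15
position: [0.4304, 0.306, 0.0935]
tool_rot: [[0.901, 0.433, -0.003], [0.433, -0.901, -0.001], [-0.003, -0.001, -1.0]]
ft_force: [0.0, -0.2, -3.7]
grip_width: 0.01
gripper_force: 97.5
time_s: 45.78
position: [0.4311, 0.3063, 0.2041]
tool_rot: [[0.901, 0.433, 0.001], [0.433, -0.901, 0.001], [0.001, -0.0, -1.0]]
ft_force: [-0.3, -0.0, -4.8]
grip_width: 0.0102
gripper_force: 97.5
time_s: 46.4
position: [0.383, 0.1432, 0.2021]
tool_rot: [[0.999, 0.035, -0.004], [0.035, -0.999, 0.0], [-0.004, -0.0, -1.0]]
ft_force: [1.0, -0.4, -3.6]
grip_width: 0.0099
gripper_force: 97.8
time_s: 46.78
position: [0.3846, 0.1446, 0.2029]
tool_rot: [[0.999, 0.039, -0.001], [0.039, -0.999, 0.0], [-0.001, -0.0, -1.0]]
ft_force: [-0.4, 0.5, -3.8]
grip_width: 0.0098
gripper_force: 98.4
scene weight_eye 0.62 [403.7 178.7] [0.5546 0.3948 0.272 ]
scene weight_eye 0.56 [316.2 188.2] [0.5188 0.1418 0.272 ]
scene hook_tip 0.75 [323.4 205.2] [0.5504 0.1534 0.232 ]
scene hook_seat 0.54 [324.5 218.1] [0.5871 0.1432 0.218 ]
top weight_eye 0.79 [241.6 208.1] [0.4895 0.148  0.272 ]
top weight_eye 0.57 [133.2 247.1] [0.3739 0.4667 0.272 ]
top hook_tip 0.45 [240.2 194.5] [0.5388 0.1561 0.232 ]
top hook_seat 0.63 [243.9 179. ] [0.5911 0.1463 0.218 ]
```

View pics/p10.png

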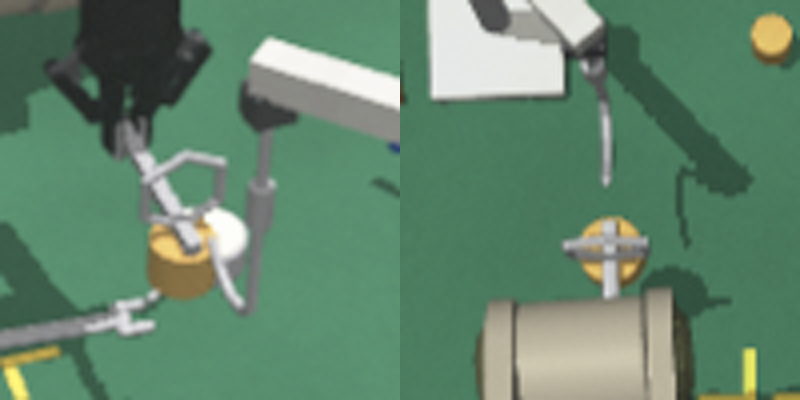

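```bash

python3 - <<'E'
from h import *
np.set_printoptions(precision=4,suppress=True)
S=env.get_image('scene');T=env.get_image('top')
us,vs=w2px(S,[.53,.15,.25]).astype(int);ut,vt=w2px(T,[.53,.15,.25]).astype(int)
cs=lambda u,v:(us-50+u/4,vs-50+v/4);ct=lambda u,v:(ut-50+u/4,vt-50+v/4)
print('eye',tri([S,T],[(316.2,188.2),(241.6,208.1)]),tri([S,T],[cs(188,156),ct(606,245) if 0 else ct(207,245)]))
print('handle end at pads',tri([S,T],[cs(135,140),ct(211,295)]),'bar front end',tri([S,T],[cs(193,245),ct(211,228)]))
print('tip',tri([S,T],[cs(211,245),ct(205,182)]))
print('expected eye px',w2px(S,[.4875,.1485,.272]),w2px(S,[.4875,.1485,.25]),'got',cs(188,156))
E
```

```text
eye [0.4936 0.151  0.2498] [0.4944 0.1479 0.2628]
handle end at pads [0.4547 0.1343 0.2521] bar front end [0.5183 0.1481 0.1984]
tip [0.5496 0.1499 0.2246]
expected eye px [314.5328 181.0921] [314.1983 187.0733] got (np.float64(316.0), np.float64(185.0))
```

```bash

python3 -m pendant '[[0,0,0,0.01,0,0,0],[0,0,0,0.021,0,0,0],[0,0.02,0,0.021,0,0,0],[0,0.04,0,0.021,0,0,0],[0,0.05,0,0.021,0,0,0]]'
python3 -m pendant '[[0,0.01,0,0,0,0,0],[0,0.02,0,0,0,0,0],[0,0.03,0,0,0,0,0],[0,0.04,0,0,0,0,0],[0,0.045,0,0,0,0,0]]'
python3 - <<'E'
from h import *
im=env.get_image('scene');im2=env.get_image('top')
c=lambda im,w,r:(lambda u,v:cv2.resize(im['image'][v-r:v+r,u-r:u+r],(400,400),interpolation=cv2.INTER_CUBIC))(*w2px(im,w).astype(int))
cv2.imwrite('pics/p11.png',np.hstack([c(im,[.57,.15,.23],40),c(im2,[.57,.15,.23],40)]))
E
```

```text
time_s: 47.9
position: [0.4353, 0.1459, 0.1815]
tool_rot: [[0.999, 0.037, -0.001], [0.037, -0.999, -0.0], [-0.001, 0.0, -1.0]]
ft_force: [-0.8, 0.1, -3.7]
grip_width: 0.0098
gripper_force: 98.4
time_s: 48.52
position: [0.4804, 0.1476, 0.1823]
tool_rot: [[0.999, 0.037, 0.0], [0.037, -0.999, -0.0], [0.0, 0.0, -1.0]]
ft_force: [-0.9, -0.3, -4.0]
grip_width: 0.0096
gripper_force: 98.4
```

View pics/p11.png

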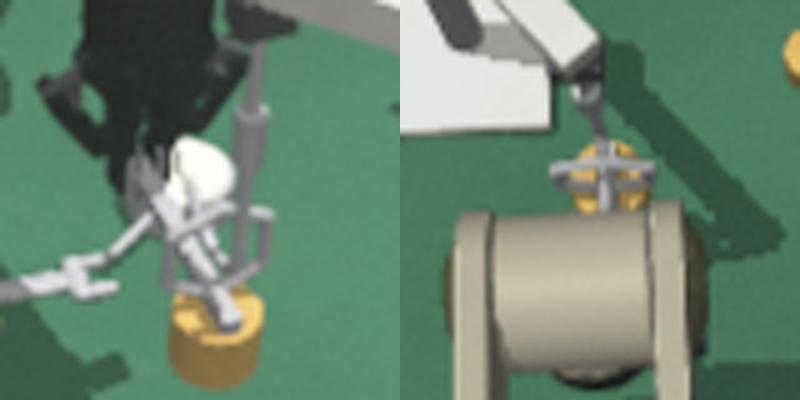

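The eye has passed over the tip (scene crop: tip inside the eye at (215,250)). I'll lower it now.

```bash

python3 -m pendant '[[0,0,0,0.006,0,0,0],[0,0,0,0.012,0,0,0],[0,0,0,0.018,0,0,0],[0,0,0,0.024,0,0,0],[0,0,0,0.024,0,0,0]]'
python3 -m pendant '[[0,0,0,0.002,0,0,0],[0,0,0,0.004,0,0,0],[0,0,0,0.006,0,0,0],[0,0,0,0.006,0,0,0]]'
```

```text
time_s: 49.25
position: [0.4795, 0.1476, 0.1578]
tool_rot: [[0.999, 0.037, -0.001], [0.037, -0.999, -0.0], [-0.001, 0.0, -1.0]]
ft_force: [0.1, -0.1, -3.7]
grip_width: 0.0097
gripper_force: 98.4
time_s: 49.75
position: [0.4803, 0.1476, 0.1527]
tool_rot: [[0.999, 0.037, 0.002], [0.037, -0.999, 0.0], [0.002, -0.0, -1.0]]
ft_force: [0.7, 0.4, -0.2]
grip_width: 0.0099
gripper_force: 98.9
```

```bash

python3 -m pendant '[[0,0,0,0.001,0,0,0],[0,0,0,0.001,0,0,0],[0,0,0,0.001,0,0,0]]' 20
python3 -m pendant '[[0.15,0,0,0.001,0,0,0],[0.2,0,0,0.001,0,0,0],[0.3,0,0,0.001,0,0,0],[0.4,0,0,0.001,0,0,0],[0.4,0,0,0.001,0,0,0]]' 20
python3 - <<'E'
from h import *
im=env.get_image('scene');im2=env.get_image('top')
c=lambda im,w,r:(lambda u,v:cv2.resize(im['image'][v-r:v+r,u-r:u+r],(400,400),interpolation=cv2.INTER_CUBIC))(*w2px(im,w).astype(int))
cv2.imwrite('pics/p12.png',np.hstack([c(im,[.57,.15,.2],40),c(im2,[.57,.15,.2],40)]))
E
```

```text
time_s: 50.12
position: [0.4801, 0.1476, 0.1517]
tool_rot: [[0.999, 0.037, 0.001], [0.037, -0.999, 0.0], [0.001, -0.0, -1.0]]
ft_force: [1.9, 0.2, 2.1]
grip_width: 0.0104
gripper_force: 99.2
time_s: 50.75
position: [0.4797, 0.1476, 0.1503]
tool_rot: [[0.999, 0.037, -0.0], [0.037, -0.999, 0.0], [-0.0, -0.0, -1.0]]
ft_force: [-1.3, 0.2, -1.3]
grip_width: 0.0346
gripper_force: 0.0
```

View pics/p12.png

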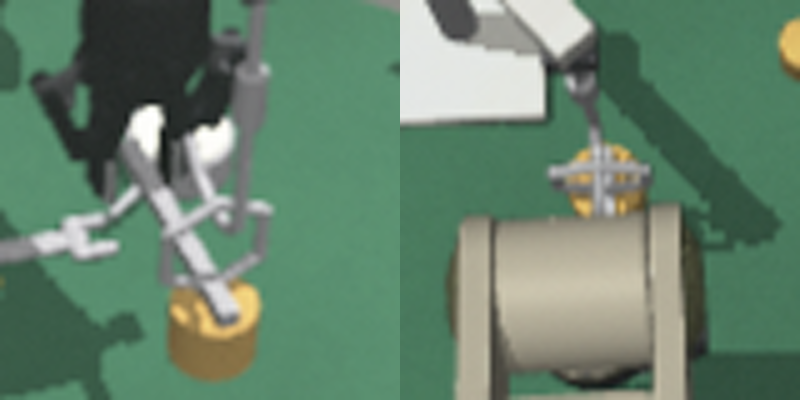

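The weight hangs by the eye in the bowl (scene crop (225,205)), and the jaws are clear of the handle. I'll back off and let it settle.

```bash

python3 -m pendant '[[0.5,0,0,0,0,0,0],[0.6,0,0,0,0,0,0],[0.6,0,0,-0.02,0,0,0],[0.6,0,0,-0.045,0,0,0],[0.6,0,0,-0.07,0,0,0]]'
python3 -m pendant '[[0.6,-0.04,0,-0.02,0,0,0],[0.6,-0.08,0.02,-0.03,0,0,0],[0.6,-0.12,0.06,-0.03,0,0,0],[0.6,-0.12,0.11,-0.03,0,0,0],[0.6,-0.12,0.15,-0.03,0,0,0]]'
python3 -m pendant '[[0.6,0,0,0,0,0,0],[0.6,0,0,0,0,0,0],[0.6,0,0,0,0,0,0],[0.6,0,0,0,0,0,0],[0.6,0,0,0,0,0,0]]'
python3 - <<'E'
from h import *
np.set_printoptions(precision=3,suppress=True)
prev=None
for i in range(8):
    im=env.get_image('scene');g=im['image'].astype(int)
    u,v=w2px(im,[.57,.15,.2]).astype(int);k=g[v-40:v+45,u-40:u+40]
    print(round(env.observe()['time_s'],2),None if prev is None else (np.abs(k-prev).max(2)>30).sum());prev=k
T=env.get_image('top')
for t in('weight_eye','hook_seat'):
    a,b=env.tip_of('scene',t),env.tip_of('top',t)
    print(t,[px2w(im,*r['centre'],.218) for r in a[:2]],[px2w(T,*r['centre'],.218) for r in b[:2]])
c=lambda im,w,r:(lambda u,v:cv2.resize(im['image'][v-r:v+r,u-r:u+r],(400,400),interpolation=cv2.INTER_CUBIC))(*w2px(im,w).astype(int))
cv2.imwrite('pics/p13.png',np.hstack([c(im,[.57,.05,.15],75),c(T,[.57,.05,.15],75)]))
E
```

```text
time_s: 51.48
position: [0.4797, 0.1476, 0.2211]
tool_rot: [[0.999, 0.037, -0.0], [0.037, -0.999, 0.0], [-0.0, -0.0, -1.0]]
ft_force: [1.0, -1.5, -1.2]
grip_width: 0.0514
gripper_force: 0.0
time_s: 52.1
position: [0.365, -0.0082, 0.2507]
tool_rot: [[0.999, 0.037, 0.001], [0.037, -0.999, -0.0], [0.001, 0.001, -1.0]]
ft_force: [1.1, -0.6, -0.1]
grip_width: 0.0513
gripper_force: 0.0
time_s: 52.72
position: [0.3654, -0.0064, 0.2503]
tool_rot: [[0.999, 0.038, 0.0], [0.038, -0.999, 0.0], [0.0, -0.0, -1.0]]
ft_force: [0.4, 0.1, -0.3]
grip_width: 0.0507
gripper_force: 0.0
52.77 None
52.83 0
52.88 0
52.92 0
52.98 0
53.02 0
53.08 2
53.12 4
weight_eye [array([0.589, 0.153, 0.218]), array([0.499, 0.427, 0.218])] [array([0.575, 0.145, 0.218]), array([0.383, 0.476, 0.218])]
hook_seat [array([0.589, 0.151, 0.218])] [array([0.58 , 0.149, 0.218])]
```

View pics/p13.png

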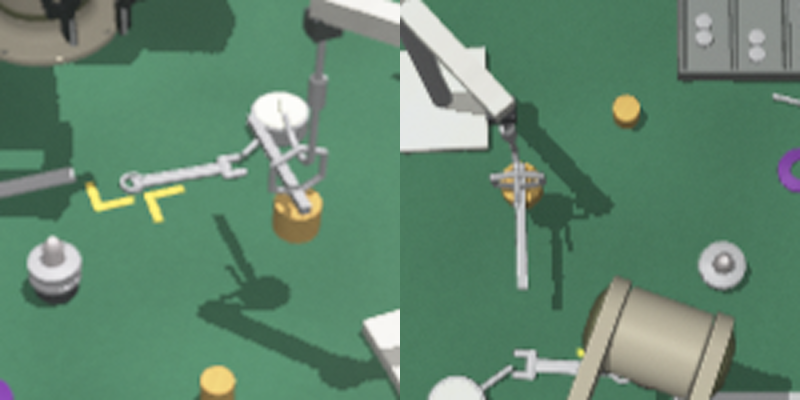

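The weight hangs still in the hook (scene crop (298,205), plumb), the three washers are stacked (crop (53,265)), and the robot is clear. I'll hand in.

```bash
python3 -c "
from rig import env; print(env.close_job())"
```

```text
the job is handed in; nothing more can be done
None
```

The job is handed in: the three washers are on the arbor dome, hollow, dome, the hook was stilled while empty, and the weight hangs quietly by its eye; the judge's result was not shown.

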